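Lay out the dial tiles from the magazine

ROBOT

A 7-joint arm with a two-finger parallel gripper is mounted at the origin on the work surface. World frame = base frame: x ahead of the robot, y to its left, z up, the work surface at z = 0. Lengths are in m, angles in rad, forces in N, time in s.
With the tool pointing down it reaches from about 0.4 to 0.85 m from the base axis. Payload 10.4 kg.
Tool frame: the origin (TCP) lies at the very end of the fingers, on their centre line; the grasp point (between the pads) lies 19 mm behind it (grip_depth is the distance from the TCP to the grasp point, in m); z points along the fingers, y is the line along which they close (so a half turn about z gives the same grasp; the last joint's range is limited). The gripper opens to 87 mm and grips with 3 to 60 N. Pads are 19 mm wide; open, the fingers measure 117 mm over their backs; the gripper's body (75 mm by 190 mm) begins 51 mm behind the grasp point.
Start: joints at [1.133, 0.332, -0.065, 1.46, 0.022, 1.35, -0.088], TCP at [0.252, -0.572, 0.223] pointing down, gripper open.
Joint ranges: [-2.6, 2.6], [-0.5, 2.12], [-1.47, 1.34], [0.16, 2.42], [-1.27, 4.41], [0.06, 2.06], [-2.6, 2.6]. Speed limits (rad/s): [2.22, 2.22, 2.79, 2.79, 3.14, 3.14, 3.14].

INTERFACE

Orientations are given as a unit quaternion [w, x, y, z].
In Python, from cell import state, camera, camera_model, sign_off, grip_depth gives the robot as it stands.
- The arm moves only by the tool send_rows, never from a script. Its argument "series" is a list that holds one entry, the list of rows, each a list of 7 numbers: the turn, a rotation vector about the tool's x, y, z each as a share of pi/4 rad, from -1 to 1, then the shift along the tool's x, y, z each as a share of 200 mm, from -1 to 1, then the finger opening in mm, from 0 to 87. In form: [[[rx, ry, rz, x, y, z, grip], ...]]. A call has 1 to 8 rows; each row shifts and turns the commanded pose from where the row before left it, along the tool's axes as they then stand; what a row does not reach is not made up. A row lasts 1/8 s, in which the tool goes at most 62.5 mm and 10.7 degrees, less where a joint would pass 70% of its speed; a pose out of reach is approached as far as the arm can. A call with a number of a shift or a turn outside -1 to 1 is refused whole. A call with a gripper value outside its range is refused whole. The fingers move at their own pace and stop on an object; "grip_force" is the grip in N (left out, the last holds). Time passes only in rows, so rows that do not move let the fingers close. It gives the time, the measured TCP pose, the force, the opening and the grip force at its end, in the units of the state.
- state(): the state, without advancing time (a new reading comes with each control period).
- camera(name): name is "side" or "top" or "wrist"; returns the picture (420x560x3 uint8, red, green, blue); there is no depth.
- camera_model(name): a dict with "intrinsics" (3x3 intrinsics, pixels), "D" ([k1, k2, p1, p2, k3] as OpenCV has them; the pictures are not rectified), "R" (3x3) and "t" (3): a world point X has camera coordinates R X + t. Camera axes: x right, y down, z forward; pixel columns grow to the right and rows downward; lengths in m; the calibration is good to about 2 mm. A picture is of the moment at which its call begins: read the wrist's pose just before it. camera_model takes no time and is no camera call; for the wrist camera it gives the pose at the moment of the call.
- sign_off(): hands the job in; it is judged then, once.
The state is a dict: "time_s": time; "joints": joint angles; "joint_velocities": joint speeds; "effort": joint torques, N m; "tool_pos": TCP position; "ee_rot": TCP orientation; "force": force on the tool from outside, world axes, zero at the start; "torque": the same for the moment, N m; "width": opening from 0.0 (shut) to 1.0 (fully open); "gripper_force": force on a finger pad.
Only numpy, scipy, OpenCV 4.12 (cv2) and the standard library are available. Lean on these libraries where they do the work, as an engineer would, in place of code of your own. Each camera call takes 0.05 s, during which the arm holds its last target. There are 200 camera calls.

TASK

First lift the ceramic chime bell off the display board and stand it upright in the middle of the cork pad. Then feed the dial tiles one by one out of the bottom of the magazine with its pusher and lay them all, with any tile already lying at its outlet, flat on the board in one neat straight row, one tile square on each inlaid square, starting at the end nearest the magazine and leaving no square empty in between. Leave the pusher drawn fully back, and the pendulum bob and the crank key where they are.

Things in the scene. Friction and masses are not known exactly. Their poses are not given: they have to be found in the camera images.
- magazine: Fixed upright magazine, 98 mm high to its cap (10 mm button on top). Origin: on the table under the tower's centre; x = feeding direction, z up. Tower 66 x 66 mm, four brass corner strips round a stack of three or four flat tiles on a floor 24 mm above the table. A 19 mm high slot at the floor of the front (+x) lets only the bottom tile out. The pusher runs behind (-x).
- outlet (a point): Where a tile fed out by a full stroke lies: 80 mm in front of the tower's axis, on the upper face of a wooden tongue 24 mm above the table. The tongue is 34 mm wide, narrower than a tile, and ends 112 mm in front of the tower's axis.
- pusher (a joint): Pusher travel along the magazine's +x: 0 m = fully back, 0.092 m = fully forward; about 2 N of friction, stays where left. Its 8 mm thick blade pushes only the bottom tile out, to the outlet at full travel, while the rest of the stack rests on the blade. The stack drops to the floor, ready for the next stroke, only once the pusher is back under 0.008 m.
- pusher_grip (a point): Point to hold on the pusher's upright black grip block (16 mm along the feeding direction, 22 mm across, top 79 mm and foot 32 mm above the table); the point is on its centre line 62 mm above the table, at magazine x = -172 mm + travel.
- board: Fixed wooden display board, 110 (x) x 300 (y) x 12 mm, lying on the table. Origin: centre of its underside; y along the row, its -y end is the end nearest the magazine.
- square1 (a point): Centre of pale inlaid square no. 1 of 5 (52 mm square, flush, 56 mm pitch along the board's y, edges parallel to the board's), on the board's upper face 12 mm above the table. The end nearest the magazine.
- square2 (a point): Centre of pale inlaid square no. 2 of 5 (52 mm square, flush, 56 mm pitch along the board's y, edges parallel to the board's), on the board's upper face 12 mm above the table.
- square3 (a point): Centre of pale inlaid square no. 3 of 5 (52 mm square, flush, 56 mm pitch along the board's y, edges parallel to the board's), on the board's upper face 12 mm above the table.
- square4 (a point): Centre of pale inlaid square no. 4 of 5 (52 mm square, flush, 56 mm pitch along the board's y, edges parallel to the board's), on the board's upper face 12 mm above the table.
- square5 (a point): Centre of pale inlaid square no. 5 of 5 (52 mm square, flush, 56 mm pitch along the board's y, edges parallel to the board's), on the board's upper face 12 mm above the table.
- pad: Fixed square cork pad, 90 x 90 x 4 mm. Origin: centre of its underside on the table.
- tile1: Square white ceramic clock-dial tile, 48 x 48 x 14 mm, 50 to 100 g, with a thin brass ring and dark centre dot drawn on its upper face. Origin: centre of its underside; z up. Starts lowest in the stack.
- tile2: Square white ceramic clock-dial tile, 48 x 48 x 14 mm, 50 to 100 g, with a thin brass ring and dark centre dot drawn on its upper face. Origin: centre of its underside; z up. Starts second in the stack.
- tile3: Square white ceramic clock-dial tile, 48 x 48 x 14 mm, 50 to 100 g, with a thin brass ring and dark centre dot drawn on its upper face. Origin: centre of its underside; z up. Starts third in the stack.
- tile4: Square white ceramic clock-dial tile, 48 x 48 x 14 mm, 50 to 100 g, with a thin brass ring and dark centre dot drawn on its upper face. Origin: centre of its underside; z up. Starts on top of the stack, or is absent.
- tile5: Square white ceramic clock-dial tile, 48 x 48 x 14 mm, 50 to 100 g, with a thin brass ring and dark centre dot drawn on its upper face. Origin: centre of its underside; z up. Starts already fed out, at the outlet, or is absent.
- bell: White ceramic chime bell, about 0.22 kg, standing mouth down: solid, 64 mm across at the rim, tapering to 16 mm at 44 mm height; above it a 12 mm thick brass neck and a brass knob 20 mm across from 52 to 76 mm above its foot. Origin: centre of its underside; z up. Starts somewhere on the board.
- bob: Brass pendulum bob lying flat, 70 mm disc 14 mm thick with a 45 mm long rod stub towards its +x, bystander. Origin: underside centre of the disc.
- key: Bone-handled crank key lying flat, about 110 x 70 x 14 mm, bystander. Origin: underside, in the middle of its steel shank.
Mind the look-alikes: they are no part of the job. Several things have the shape of the pad; the one meant has the colours described above.

How it is judged:
By the outcome, as a careful person would: the job done as asked, in the order asked, and still so for the second after the job is handed in, with the robot touching nothing.
Of tile4, tile5 only 1 to 2 are there at a start; the rules pass over those that are not, and their reading is None.
At some moment in a run one of bell may be knocked a few centimetres aside while the robot is not near it.
Once in a run the grip may slacken for a moment while it holds something.
It also fails if it takes over 210 s, if anything falls off the work surface, if the arm or the gripper's body presses on something with over 40 N, if the wrist force passes 120 N, or if a joint passes its speed limit or range.

## Working session

There is one attempt and no reset: what is moved stays moved. The work goes in short steps, Python scripts to look and compute and a tool call to move; the robot and the scene stay as the last step left them, time stands still between calls to the robot, and variables do not carry over. Pictures are saved under pics/ and viewed, at most 14 in all, crops included, and the job is handed in when it is done.

Besides the shell and the picture viewer there is one more tool, called after "Call:" by a JSON object that holds its "name" and its "arguments". send_rows: Moves the arm, as the interface text tells. Shift numbers are shares of 200 mm and turn numbers shares of pi/4 rad, none past 1 either way. Its arguments: {"type":"object","properties":{"series":{"type":"array"},"grip_force":{"type":"number"}},"required":["series"]}

```bash
mkdir -p pics; ls; python3 - <<'E'
from cell import *
import cv2,numpy as np
s=state();print(s, grip_depth if not callable(grip_depth) else grip_depth())
ims=[camera(n) for n in("top","side")]
for n,i in zip(("top","side"),ims):
    cv2.imwrite(f"pics/{n}0.png",i[:,:,::-1]);m=camera_model(n);print(n,m)
E
```

```text
pics
{'time_s': 0.0, 'joints': array([ 1.13341107,  0.3328902 , -0.06473913,  1.46092858,  0.02158845,
        1.34988731, -0.08848037]), 'joint_velocities': array([ 0.00092548,  0.00146888,  0.0012196 ,  0.00065296,  0.00151089,
       -0.00116608,  0.00151441]), 'effort': array([-1.21139314e-03, -6.23262835e+01,  2.35983945e-02, -3.89901423e+01,
       -6.14860025e-02,  3.97894881e-02,  1.92923376e-04]), 'tool_pos': array([ 0.25173803, -0.57164509,  0.22174866]), 'ee_rot': array([-6.89519491e-04,  9.78563175e-01,  2.05945649e-01, -1.65792137e-04]), 'force': array([ 0.38851469, -0.58877241,  0.3672457 ]), 'torque': array([-0.02020568, -0.03867643,  0.04412331]), 'gripper_force': 0.0, 'width': 0.9966524642772622} 0.0187
top {'intrinsics': array([[518.54066676,   0.        , 277.1940179 ],
       [  0.        , 518.54066676, 207.48150159],
       [  0.        ,   0.        ,   1.        ]]), 'D': array([-0.18449676,  0.        ,  0.        ,  0.        ,  0.        ]), 'R': array([[ 1.13531785e-03, -9.99999146e-01,  6.47044496e-04],
       [-9.85591027e-01, -1.22840216e-03, -1.69141418e-01],
       [ 1.69142068e-01, -4.45691978e-04, -9.85591580e-01]]), 't': array([0.03487951, 0.62051674, 1.1970794 ])}
side {'intrinsics': array([[478.59193538,   0.        , 287.52410502],
       [  0.        , 478.59193538, 214.73041514],
       [  0.        ,   0.        ,   1.        ]]), 'D': array([-0.08980598,  0.        ,  0.        ,  0.        ,  0.        ]), 'R': array([[ 0.99570963, -0.09080556,  0.01779568],
       [-0.03965647, -0.59252237, -0.80457728],
       [ 0.08360443,  0.80041963, -0.59358126]]), 't': array([-0.6339943 ,  0.11717618,  0.87573159])}
```

View pics/top0.png

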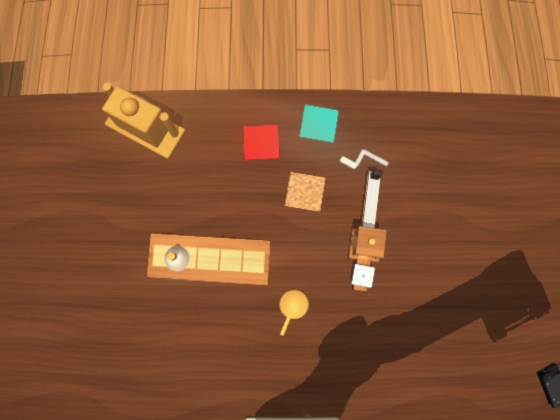

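View pics/side0.png

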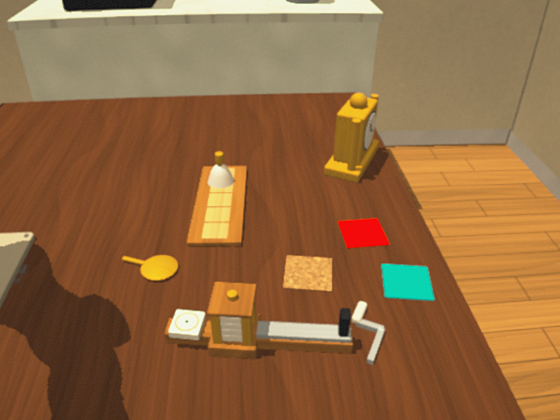

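The top view shows the board at about (209,259) with the bell on its far end at (177,258). The pad is at (305,192), and the magazine is at (370,243) with its pusher grip at (376,174). There is a tile at the outlet (363,276), and the bob (294,305) and key (365,158) sit nearby. The side view matches: grip (345,322), tile (186,323), bell (221,172).

```bash
cat > h.py <<'E'
from cell import *
import cv2,numpy as np
def grab(n):
    m=camera_model(n); im=camera(n); return im,m
def rays(m,px):
    p=cv2.undistortPoints(np.float64(px).reshape(-1,1,2),m["intrinsics"],m["D"]).reshape(-1,2)
    d=np.c_[p,np.ones(len(p))]@m["R"]; return -m["R"].T@m["t"],d
def plane(m,px,z):
    c,d=rays(m,px); return c+d*((z-c[2])/d[:,2:])
def tri(obs):  # [(model,px),...] -> point, residual
    A=[];b=[]
    for m,px in obs:
        c,d=rays(m,[px]); d=d[0]/np.linalg.norm(d[0]); P=np.eye(3)-np.outer(d,d); A.append(P); b.append(P@c)
    x=np.linalg.lstsq(np.vstack(A),np.hstack(b),rcond=None)[0]
    return x,max(np.linalg.norm(P@x-q) for P,q in zip(A,b))
def blob(im,lo,hi,box=None,n=1):
    h=cv2.cvtColor(im,cv2.COLOR_RGB2HSV); k=cv2.inRange(h,np.array(lo),np.array(hi))
    if box:
        z=np.zeros_like(k);x0,y0,x1,y1=box;z[y0:y1,x0:x1]=k[y0:y1,x0:x1];k=z
    c,_=cv2.findContours(k,cv2.RETR_EXTERNAL,cv2.CHAIN_APPROX_NONE)
    return sorted(c,key=cv2.contourArea)[::-1][:n]
def cen(c):
    M=cv2.moments(c); return np.array([M["m10"],M["m01"]])/M["m00"]
def quad(c): return cv2.boxPoints(cv2.minAreaRect(c))
def pose():
    s=state(); w,x,y,z=s["ee_rot"]
    R=cv2.Rodrigues(2*np.arctan2(np.linalg.norm([x,y,z]),w)*np.array([x,y,z])/np.linalg.norm([x,y,z]))[0]
    return s,R
def go(t,yaw=None):
    """tool-frame shift in shares to target TCP t after turning tool x to world heading yaw (deg, mod 180)"""
    s,R=pose(); h=np.degrees(np.arctan2(R[1,0],R[0,0])); T=R
    if yaw is not None:
        d=(yaw-h+90)%180-90; a=np.radians(-d); T=R@cv2.Rodrigues(np.array([0,0,a]))[0]
        print("turn tool z %.1f deg = %.3f shares"%(-d,-d/45))
    e=T.T@(np.array(t)-s["tool_pos"])
    print("t %.2f heading %.1f tilt %.2f pos"%(s["time_s"],h,np.degrees(np.arccos(-R[2,2]))),s["tool_pos"].round(4),"shift shares",(e/.2).round(3))
E
python3 - <<'E'
from h import *
a=cv2.imread("pics/top0.png")[:,:,::-1].copy();b=cv2.imread("pics/side0.png")[:,:,::-1].copy()
A=camera_model("top");B=camera_model("side")
for im,pts in((a,[(305,192),(209,240),(185,245),(363,270),(376,174),(372,243),(250,262),(173,251)]),(b,[(308,272),(195,235),(186,330),(345,322),(233,295),(220,157),(215,220)])):
    h=cv2.cvtColor(im,cv2.COLOR_RGB2HSV)
    print([h[y,x].tolist() for x,y in pts])
for n,pa,pb in[("pad",(305.5,192),(308.5,272)),("knob",(171,256.5),(219.5,156)),("dot",(363.5,276),(186.5,322)),("button",(373,241),(232.5,294)),("griptop",(376.5,173),(345,312)),("tongue",(0,0),(0,0))][:5]:
    x,r=tri([(A,pa),(B,pb)]);print(n,x.round(4),round(r,4))
print(plane(A,[(150,235),(270,241),(268,284),(149,274)],.012).round(3))
E
```

```text
[[16, 137, 240], [14, 166, 235], [14, 161, 237], [75, 4, 252], [10, 52, 73], [23, 154, 245], [23, 115, 243], [17, 69, 169]]
[[16, 165, 226], [16, 190, 231], [26, 97, 242], [70, 53, 29], [22, 223, 244], [19, 200, 130], [24, 142, 245]]
pad [ 0.6709 -0.0357  0.0041] 0.0023
knob [0.5015 0.2847 0.0789] 0.0024
dot [ 0.4576 -0.172   0.0374] 0.0015
button [ 0.5346 -0.1841  0.108 ] 0.0013
griptop [ 0.703  -0.2038  0.0763] 0.0018
[[0.557 0.353 0.012]
 [0.544 0.053 0.012]
 [0.438 0.058 0.012]
 [0.46  0.352 0.012]]
```

```bash
python3 - <<'E'
from h import *
im,m=grab("wrist");cv2.imwrite("pics/w0.png",im[:,:,::-1]);s,R=pose()
print(m, R)
print(m["R"]@s["tool_pos"]+m["t"])
E
```

```text
{'intrinsics': array([[322.0678649 ,   0.        , 282.59738718],
       [  0.        , 322.0678649 , 209.19756445],
       [  0.        ,   0.        ,   1.        ]]), 'D': array([-0.02016585,  0.        ,  0.        ,  0.        ,  0.        ]), 'R': array([[ 4.02325584e-01, -9.15496162e-01, -9.49458968e-04],
       [-8.82090083e-01, -3.87922075e-01,  2.67270554e-01],
       [-2.45053483e-01, -1.06692274e-01, -9.63621061e-01]]), 't': array([-0.62303261, -0.0327847 ,  0.38920196])} [[ 9.15207119e-01  4.02983505e-01 -4.73132062e-04]
 [ 4.02983778e-01 -9.15206649e-01  9.29343973e-04]
 [-5.85033179e-05 -1.04120677e-03 -9.99999456e-01]]
[0.00147469 0.02627218 0.17462601]
```

```bash
python3 - <<'E'
from h import *
go([.50,.20,.24],-7.4)
E
```

```text
turn tool z 31.2 deg = 0.693 shares
t 0.15 heading 23.8 tilt 0.06 pos [ 0.2517 -0.5717  0.222 ] shift shares [ 0.734 -3.987 -0.087]
```

View pics/w0.png

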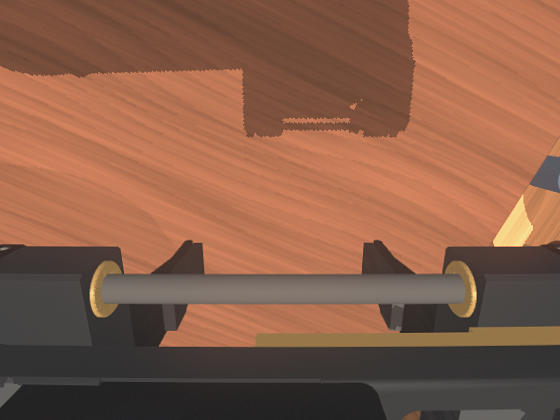

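The wrist view shows bare table, with the fingers at about (185,270) and (380,270). The view looks ahead along tool +x.

Call:
{"name": "send_rows", "arguments": {"series": [[[0,0,0.231,0,0,0,87],[0,0,0.231,0,0,0,87],[0,0,0.231,0,0,-0.09,87],[0,0,0,0.14,-0.27,0,87],[0,0,0,0.14,-0.27,0,87],[0,0,0,0.14,-0.27,0,87],[0,0,0,0.14,-0.27,0,87],[0,0,0,0.14,-0.27,0,87]]]}}

```text
time_s: 1.15
tool_pos: [0.4263, -0.3205, 0.2405]
ee_rot: [0.0, 0.998, -0.065, 0.0]
force: [0.4, -0.7, 0.2]
width: 1.002
gripper_force: 0.0
```

Call:
{"name": "send_rows", "arguments": {"series": [[[0,0,0,0,-0.28,0,87],[0,0,0,0,-0.28,0,87],[0,0,0,0,-0.28,0,87],[0,0,0,0,-0.28,0,87],[0,0,0,0,-0.28,0,87],[0,0,0,0,-0.28,0,87],[0,0,0,0,-0.28,0,87],[0,0,0,0,-0.28,0,87]]]}}

```text
time_s: 2.15
tool_pos: [0.4833, 0.1235, 0.2406]
ee_rot: [0.0, 0.998, -0.065, 0.0]
force: [1.1, 0.3, -0.4]
width: 0.997
gripper_force: 0.0
```

```bash
python3 - <<'E'
from h import *
go([.50,.20,.24],-7.4)
go([.5015,.2847,.24],-7.4)
E
```

```text
turn tool z -0.0 deg = -0.001 shares
t 2.15 heading -7.4 tilt 0.03 pos [0.4833 0.1235 0.2406] shift shares [ 0.033 -0.39   0.003]
turn tool z -0.0 deg = -0.001 shares
t 2.15 heading -7.4 tilt 0.03 pos [0.4833 0.1235 0.2406] shift shares [-0.014 -0.811  0.003]
```

Call:
{"name": "send_rows", "arguments": {"series": [[[0,0,0,-0.19,-0.2,0,87],[0,0,0,-0.19,-0.2,0,87],[0,0,0,0,0,0,87]]]}}

```text
time_s: 2.52
tool_pos: [0.4159, 0.2147, 0.2408]
ee_rot: [-0.0, 0.998, -0.061, 0.0]
force: [0.0, -1.5, -0.2]
width: 1.0
gripper_force: 0.0
```

```bash
python3 - <<'E'
from h import *
im,m=grab("wrist");cv2.imwrite("pics/w1.png",im[:,:,::-1]);np.savez("pics/w1.npz",**m);go([.5015,.2847,.24])
E
```

```text
t 2.58 heading -7.2 tilt 0.04 pos [0.4175 0.2123 0.2406] shift shares [ 0.371 -0.412  0.003]
```

View pics/w1.png

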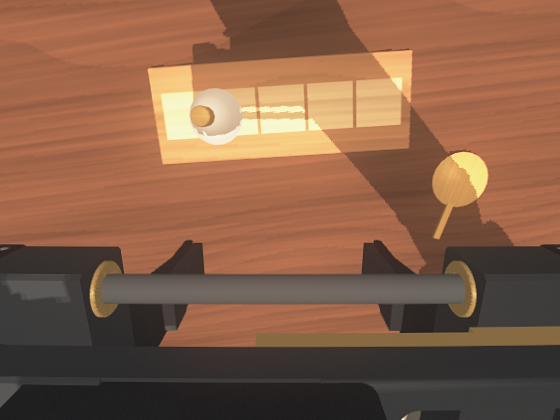

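The wrist view shows the board corners at about (150,69), (411,51), (411,150) and (162,163). The bell knob is at (201,117), and the divider lines run along the row.

```bash
python3 - <<'E'
from h import *
im=cv2.imread("pics/w1.png")[:,:,::-1].copy();m=dict(np.load("pics/w1.npz"));A=camera_model("top");B=camera_model("side")
c=np.array([(150,69),(411,51),(411,150),(162,163)],float)
g=cv2.cvtColor(im,cv2.COLOR_RGB2GRAY)
c=cv2.cornerSubPix(g,np.float32(c).reshape(-1,1,2),(5,5),(-1,-1),(3,50,.01)).reshape(-1,2)
P=plane(m,c,.012);print(c.round(1).tolist(),P.round(4).tolist(),[np.linalg.norm(P[i]-P[i-1]).round(4) for i in range(4)],P.mean(0).round(4))
u=(P[0]+P[3]-P[1]-P[2]);print("board y heading",np.degrees(np.arctan2(u[1],u[0])))
for px in[(201,116.5)]:
    print(tri([(m,px),(A,(171,256.5))]),tri([(m,px),(B,(219.5,156))]),tri([(m,px),(A,(171,256.5)),(B,(219.5,156))]))
# corner height from two views
ta=cv2.imread("pics/top0.png",0);d=cv2.cornerSubPix(ta,np.float32([(150,235),(270,241),(268,284),(149,274)]).reshape(-1,1,2),(3,3),(-1,-1),(3,50,.01)).reshape(-1,2)
print([tri([(m,p),(A,q)])[0].round(4).tolist() for p,q in zip(c,d)])
E
```

```text
[[147.3000030517578, 68.0], [411.79998779296875, 49.599998474121094], [408.29998779296875, 147.8000030517578], [162.60000610351562, 163.6999969482422]] [[0.5625, 0.3511, 0.012], [0.5449, 0.0544, 0.012], [0.437, 0.061, 0.012], [0.4543, 0.3574, 0.012]] [np.float64(0.1084), np.float64(0.2972), np.float64(0.1082), np.float64(0.2969)] [0.4997 0.2059 0.012 ]
board y heading 86.62841041082885
(array([0.50027187, 0.28704843, 0.06714026]), np.float64(0.00035675270680819905)) (array([0.50198615, 0.2846556 , 0.07904082]), np.float64(0.00195447567113356)) (array([0.50104111, 0.28461376, 0.07886693]), np.float64(0.002909303044003087))
[[0.563, 0.3524, 0.0087], [0.5447, 0.0545, 0.0122], [0.4368, 0.0598, 0.0092], [0.4547, 0.3566, 0.0145]]
```

Call:
{"name": "send_rows", "arguments": {"series": [[[0,0,0,0.185,-0.206,0.1,87],[0,0,0,0.185,-0.206,0.2,87],[0,0,0,0,0,0.2,87],[0,0,0,0,0,0,87]]]}}

```text
time_s: 3.08
tool_pos: [0.4979, 0.2779, 0.1405]
ee_rot: [0.002, 0.998, -0.065, -0.003]
force: [-0.3, -1.2, 0.3]
width: 0.998
gripper_force: 0.0
```

```bash
python3 - <<'E'
from h import *
im,m=grab("wrist");cv2.imwrite("pics/w2.png",im[:,:,::-1]);np.savez("pics/w2.npz",**m);go([.5015,.2847,.062])
E
```

```text
t 3.12 heading -7.5 tilt 0.16 pos [0.4989 0.2787 0.1433] shift shares [ 0.01  -0.032  0.406]
```

View pics/w2.png

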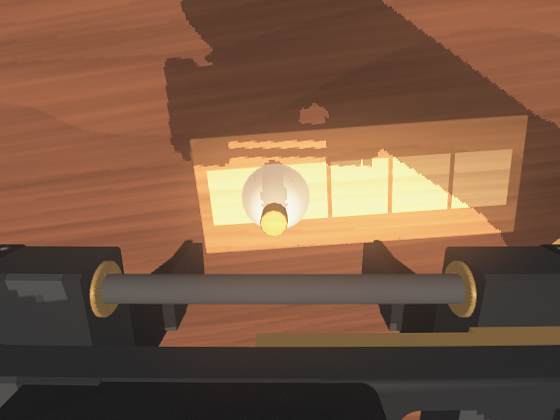

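The knob top is at (274,222) and the bell body at about (276,197).

```bash
python3 - <<'E'
from h import *
m=dict(np.load("pics/w2.npz"));m1=dict(np.load("pics/w1.npz"))
print(plane(m,[(274,223)],.088),tri([(m,(274,222)),(m1,(201,116.5))]),tri([(m,(274,222)),(camera_model("top"),(171,256.5))]))
go([.5,.2847,.062])
E
```

```text
[[0.50059951 0.2840414  0.088     ]] (array([0.49973917, 0.28396732, 0.08247355]), np.float64(0.00038276458576453113)) (array([0.49896063, 0.28426024, 0.08038951]), np.float64(0.0002020363782815315))
t 3.12 heading -7.5 tilt 0.16 pos [0.4989 0.2787 0.1433] shift shares [ 0.002 -0.031  0.406]
```

Call:
{"name": "send_rows", "arguments": {"series": [[[0,0,0,0.005,-0.028,0,60],[0,0,0,0,0,0.15,60],[0,0,0,0,0,0.15,60],[0,0,0,0,0,0.11,60],[0,0,0,0,0,0,10],[0,0,0,0,0,0,10],[0,0,0,0,0,0,10],[0,0,0,0,0,0,10]]], "grip_force": 30}}

```text
time_s: 4.12
tool_pos: [0.501, 0.2857, 0.0628]
ee_rot: [-0.0, 0.998, -0.065, 0.001]
force: [-0.6, 0.4, 0.1]
width: 0.324
gripper_force: 0.0
```

Call:
{"name": "send_rows", "arguments": {"series": [[[0,0,0,0,0,0,10],[0,0,0,0,0,0,10],[0,0,0,0,0,-0.1,10],[0,0,0,0,0,-0.15,10],[0,0,0,0,0,0,10]]]}}

```text
time_s: 4.75
tool_pos: [0.5018, 0.2868, 0.1149]
ee_rot: [-0.001, 0.998, -0.065, 0.002]
force: [-0.5, 0.6, -2.6]
width: 0.219
gripper_force: 30.0
```

```bash
python3 - <<'E'
from h import *
go([.6709,-.0357,.11])
E
```

```text
t 4.75 heading -7.4 tilt 0.27 pos [0.5018 0.2868 0.1149] shift shares [1.046 1.49  0.025]
```

Call:
{"name": "send_rows", "arguments": {"series": [[[0,0,0,0,0.2,-0.1,10],[0,0,0,0.1,0.25,0,10],[0,0,0,0.1,0.25,0,10],[0,0,0,0.1,0.25,0,10],[0,0,0,0.1,0.25,0,10],[0,0,0,0.1,0.25,0,10],[0,0,0,0,0,0,10],[0,0,0,0,0,0,10]]]}}

```text
time_s: 5.75
tool_pos: [0.5618, -0.0143, 0.1314]
ee_rot: [-0.0, 0.998, -0.065, -0.0]
force: [-0.5, 0.5, -2.4]
width: 0.22
gripper_force: 30.0
```

```bash
python3 - <<'E'
from h import *
im,m=grab("wrist");cv2.imwrite("pics/w3.png",im[:,:,::-1]);np.savez("pics/w3.npz",**m);go([.671,-.0357,.11])
a,_=grab("top");cv2.imwrite("pics/top3.png",a[:,:,::-1])
s=cv2.imread("pics/side0.png");A=camera_model("top")
print(state()["width"])
E
```

```text
t 5.80 heading -7.3 tilt 0.05 pos [ 0.5618 -0.0135  0.1316] shift shares [0.556 0.04  0.108]
0.21807645828308345
```

View pics/w3.png

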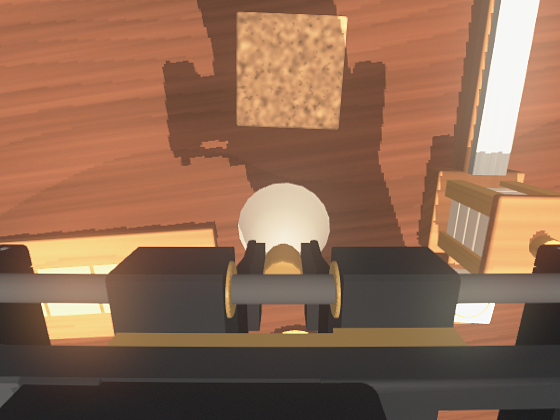

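The pad corners are at about (237,12), (347,16), (339,129) and (236,126).

```bash
python3 - <<'E'
from h import *
m=dict(np.load("pics/w3.npz"));A=camera_model("top")
P=plane(m,[(237,12),(347,16),(339,129),(236,126)],.004);print(P.round(4),P.mean(0),[np.linalg.norm(P[i]-P[i-1]).round(4) for i in range(4)])
t=cv2.imread("pics/top0.png")[:,:,::-1].copy()
c=blob(t,(8,80,120),(25,200,255),(283,168,330,216))[0];print(cen(c),plane(A,[cen(c)],.004),tri([(m,(290,70.5)),(A,cen(c))]))
go([P.mean(0)[0],P.mean(0)[1],.11])
E
```

```text
[[ 0.7205  0.0024  0.004 ]
 [ 0.7062 -0.0847  0.004 ]
 [ 0.6188 -0.0707  0.004 ]
 [ 0.6329  0.018   0.004 ]] [ 0.66959037 -0.03372816  0.004     ] [np.float64(0.0889), np.float64(0.0883), np.float64(0.0885), np.float64(0.0897)]
[305.86551155 191.77343234] [[ 0.6691282  -0.03664188  0.004     ]] (array([ 0.67404745, -0.03647842, -0.01836837]), np.float64(0.0014839264167866338))
t 5.85 heading -7.3 tilt 0.04 pos [ 0.5619 -0.0133  0.1318] shift shares [0.547 0.033 0.109]
```

Call:
{"name": "send_rows", "arguments": {"series": [[[0,0,0,0.14,0.01,0,10],[0,0,0,0.14,0.01,0,10],[0,0,0,0.14,0.01,0,10],[0,0,0,0.127,0.008,0,10],[0,0,0,0,0,0.11,10],[0,0,0,0,0,0.11,10],[0,0,0,0,0,0.11,10],[0,0,0,0,0,0,10]]]}}

```text
time_s: 6.85
tool_pos: [0.6681, -0.0364, 0.0636]
ee_rot: [0.0, 0.998, -0.064, -0.002]
force: [0.0, -0.5, -1.6]
width: 0.222
gripper_force: 30.0
```

Call:
{"name": "send_rows", "arguments": {"series": [[[0,0,0,0,0,0.02,10],[0,0,0,0,0,0.01,10],[0,0,0,0,0,0.01,10],[0,0,0,0,0,0,10],[0,0,0,0,0,0,10]]]}}

```text
time_s: 7.48
tool_pos: [0.6699, -0.0366, 0.0582]
ee_rot: [0.0, 0.998, -0.065, 0.0]
force: [0.8, 0.3, -2.2]
width: 0.221
gripper_force: 30.0
```

```bash
python3 - <<'E'
from h import *
go([.6695,-.035,.0535]);print(state()["force"])
E
```

```text
t 7.47 heading -7.4 tilt 0.02 pos [ 0.6699 -0.0366  0.0582] shift shares [-0.003 -0.008  0.023]
[ 0.76632738  0.29860017 -2.2423536 ]
```

Continue down in small steps until contact.

Call:
{"name": "send_rows", "arguments": {"series": [[[0,0,0,-0.002,-0.006,0.007,10],[0,0,0,0,0,0.007,10],[0,0,0,0,0,0,10],[0,0,0,0,0,0,10]]]}}

```text
time_s: 7.98
tool_pos: [0.6696, -0.0354, 0.0552]
ee_rot: [0.0, 0.998, -0.065, 0.0]
force: [-0.3, 0.5, -1.8]
width: 0.221
gripper_force: 30.0
```

Call:
{"name": "send_rows", "arguments": {"series": [[[0,0,0,0,0,0.006,10],[0,0,0,0,0,0.006,10],[0,0,0,0,0,0,10],[0,0,0,0,0,0,10]]]}}

```text
time_s: 8.48
tool_pos: [0.67, -0.0357, 0.0541]
ee_rot: [0.0, 0.998, -0.065, 0.001]
force: [-3.6, -1.1, 8.3]
width: 0.221
gripper_force: 30.0
```

Call:
{"name": "send_rows", "arguments": {"series": [[[0,0,0,0,0,0,50],[0,0,0,0,0,0,50],[0,0,0,0,0,0,50],[0,0,0,0,0,0,50],[0,0,0,0,0,-0.15,50],[0,0,0,0,0,-0.25,50],[0,0,0,0,0,-0.25,70],[0,0,0,0,0,-0.15,70]]]}}

```text
time_s: 9.48
tool_pos: [0.6702, -0.0351, 0.2158]
ee_rot: [-0.0, 0.998, -0.065, 0.002]
force: [0.8, 0.1, -0.6]
width: 0.723
gripper_force: 0.0
```

Call:
{"name": "send_rows", "arguments": {"series": [[[0,0,0,-0.19,0.12,0,70],[0,0,0,-0.19,0.12,0,70],[0,0,0,-0.19,0.12,0,70],[0,0,0,-0.19,0.12,0,70],[0,0,0,-0.19,0.12,0,70],[0,0,0,-0.19,0.12,0,70],[0,0,0,-0.19,0.12,0,70],[0,0,0,0,0,0,70]]]}}

```text
time_s: 10.48
tool_pos: [0.3819, -0.1693, 0.213]
ee_rot: [0.001, 0.998, -0.067, 0.0]
force: [0.1, 0.9, 0.2]
width: 0.803
gripper_force: 0.0
```

```bash
python3 - <<'E'
from h import *
im,m=grab("wrist");cv2.imwrite("pics/w4.png",im[:,:,::-1]);np.savez("pics/w4.npz",**m);go([.4576,-.172,.11])
a,_=grab("top");cv2.imwrite("pics/top4.png",a[:,:,::-1])
a,_=grab("side");cv2.imwrite("pics/side4.png",a[:,:,::-1])
E
```

```text
t 10.53 heading -7.5 tilt 0.08 pos [ 0.3835 -0.1682  0.2131] shift shares [ 0.37  -0.031  0.516]
```

View pics/w4.png

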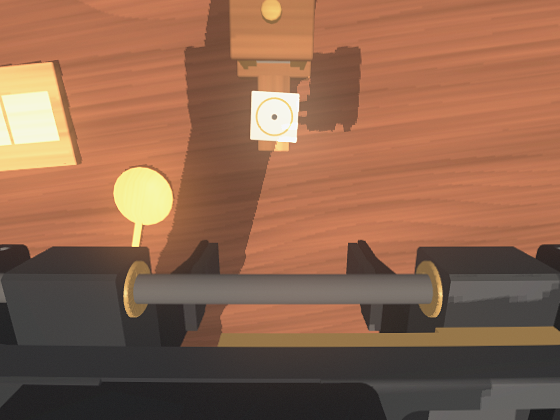

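The outlet tile's corners are at about (252,91), (299,93), (297,142) and (250,139), with its dot at (274,117). The cap button is at (271,9). The bob lies left at (143,195).

```bash
python3 - <<'E'
from h import *
im=cv2.imread("pics/w4.png")[:,:,::-1].copy();m=dict(np.load("pics/w4.npz"));A=camera_model("top");B=camera_model("side")
c=blob(im,(0,0,215),(60,70,255),(240,82,310,150))[0];q=quad(c)
print(q.tolist(),cen(c));P=plane(m,q,.038);print(P.round(4).tolist(),P.mean(0),[np.linalg.norm(P[i]-P[i-1]).round(4) for i in range(4)])
for i in range(4):
    v=P[i]-P[i-1];print("edge",np.degrees(np.arctan2(v[1],v[0]))%90)
print("dot",plane(m,[(274,117)],.038),"button",plane(m,[(271,9)],.108))
t=cv2.imread("pics/top4.png")[:,:,::-1].copy();s=cv2.imread("pics/side4.png")[:,:,::-1].copy()
ct=cen(blob(t,(0,0,190),(180,60,255),(345,255,385,295))[0]);cs=cen(blob(s,(0,0,190),(180,60,255),(160,300,215,345))[0])
print(ct,cs,"tile tri",tri([(A,ct),(m,cen(c))]),tri([(A,ct),(B,cs),(m,cen(c))]))
print("button",tri([(m,(271,9)),(A,(373,241))]))
cv2.imwrite("pics/mix4.png",np.hstack([cv2.resize(t[150:310,260:400],None,fx=2.5,fy=2.5),cv2.resize(s[200:360,150:310],None,fx=2.5,fy=2.5)])[:,:,::-1])
E
```

```text
[[248.29571533203125, 139.26849365234375], [251.36578369140625, 90.14786529541016], [299.36578369140625, 93.14785766601562], [296.29571533203125, 142.26849365234375]] [272.34531748 114.52633614]
[[0.4386, -0.1412, 0.038], [0.4851, -0.1518, 0.038], [0.476, -0.1984, 0.038], [0.429, -0.1895, 0.038]] [ 0.45716462 -0.17023036  0.038     ] [np.float64(0.0492), np.float64(0.0477), np.float64(0.0474), np.float64(0.0478)]
edge 78.76607091979676
edge 77.10758808302198
edge 78.90110623713885
edge 79.28425645178714
dot [[ 0.45680473 -0.17035325  0.038     ]] button [[ 0.53242647 -0.18055229  0.108     ]]
[364.52827918 277.42238267] [171.61428571 327.02857143] tile tri (array([ 0.45529729, -0.17000571,  0.06380861]), np.float64(0.0035996407265544397)) (array([ 0.44929817, -0.1740593 ,  0.03522867]), np.float64(0.014161799218626864))
button (array([ 0.5314182 , -0.18163853,  0.11523227]), np.float64(0.001599307158903702))
```

View pics/mix4.png

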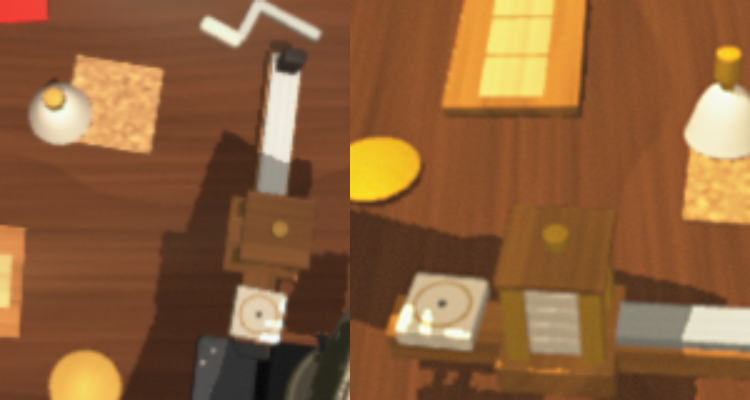

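The bell has been knocked off the pad towards +y: it stands with its knob at about top (281,189) and side (301,225). I'll put it back before touching any tile. The tower shows three tiles, and the outlet tile is in place.

```bash
python3 - <<'E'
from h import *
A=camera_model("top");B=camera_model("side")
print(tri([(A,(281.2,189.2)),(B,(301.2,225))]),plane(A,[(281.2,189.2)],.07))
go([.60,.015,.2])
E
```

```text
(array([0.66306944, 0.0261046 , 0.06917507]), np.float64(0.0009662408630801134)) [[0.66191097 0.02609413 0.07      ]]
t 10.62 heading -7.4 tilt 0.05 pos [ 0.3848 -0.1671  0.213 ] shift shares [ 0.95  -1.041  0.066]
```

Call:
{"name": "send_rows", "arguments": {"series": [[[0,0,0,0.19,-0.21,0,70],[0,0,0,0.19,-0.21,0,70],[0,0,0,0.19,-0.21,0,70],[0,0,0,0.19,-0.21,0.06,70],[0,0,0,0.19,-0.21,0.06,70],[0,0,0,0,0,0,70],[0,0,0,0,0,0,70]]]}}

```text
time_s: 11.5
tool_pos: [0.5997, 0.0169, 0.1882]
ee_rot: [-0.0, 0.998, -0.064, -0.0]
force: [-0.3, -0.4, -0.0]
width: 0.803
gripper_force: 0.0
```

```bash
python3 - <<'E'
from h import *
im,m=grab("wrist");cv2.imwrite("pics/w5.png",im[:,:,::-1]);np.savez("pics/w5.npz",**m);go([.663,.026,.055])
E
```

```text
t 11.55 heading -7.4 tilt 0.00 pos [0.5996 0.016  0.1888] shift shares [ 0.308 -0.091  0.669]
```

View pics/w5.png

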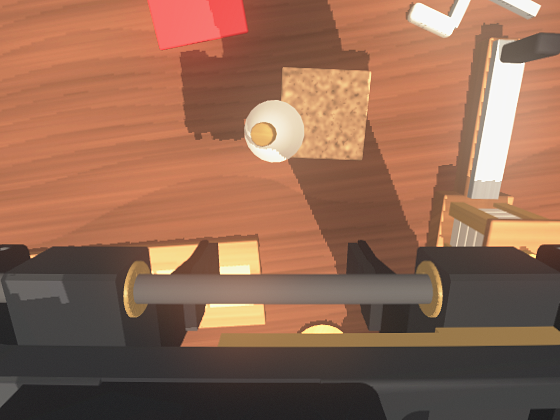

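The knob is at (262,133), the body at (274,131), and the pad corners at (282,67), (371,72) and (362,160).

```bash
python3 - <<'E'
from h import *
m=dict(np.load("pics/w5.npz"));A=camera_model("top");B=camera_model("side")
print("knob",plane(m,[(262,133)],.078),tri([(m,(262,133)),(A,(281.2,189.2)),(B,(301.2,222))]),"foot",plane(m,[(274,131)],.008))
P=plane(m,[(282,67),(371,72),(362,160)],.004);print(P.round(4),(P[0]+P[2])/2)
go([.6635,.0275,.055])
E
```

```text
knob [[0.66250807 0.02658656 0.078     ]] (array([0.66233205, 0.02644773, 0.07597566]), np.float64(0.0016585899408709472)) foot [[0.66077653 0.01873921 0.008     ]]
[[ 0.7212  0.0026  0.004 ]
 [ 0.7053 -0.0851  0.004 ]
 [ 0.6187 -0.0704  0.004 ]] [ 0.66995938 -0.03392462  0.004     ]
t 11.55 heading -7.4 tilt 0.00 pos [0.5996 0.016  0.1888] shift shares [ 0.309 -0.098  0.669]
```

Call:
{"name": "send_rows", "arguments": {"series": [[[0,0,0,0.152,-0.046,0,60],[0,0,0,0.152,-0.046,0,60],[0,0,0,0,0,0.23,60],[0,0,0,0,0,0.23,60],[0,0,0,0,0,0.12,60],[0,0,0,0,0,0.11,60],[0,0,0,0,0,0,60],[0,0,0,0,0,0,10]]], "grip_force": 30}}

```text
time_s: 12.55
tool_pos: [0.6631, 0.0263, 0.0523]
ee_rot: [-0.0, 0.998, -0.065, 0.001]
force: [-0.1, -0.7, 0.7]
width: 0.64
gripper_force: 0.0
```

Call:
{"name": "send_rows", "arguments": {"series": [[[0,0,0,0,0,0,10],[0,0,0,0,0,0,10],[0,0,0,0,0,0,10],[0,0,0,0,0,0,10],[0,0,0,0,0,-0.1,10],[0,0,0,0,0,-0.1,10],[0,0,0,0,0,0,10]]]}}

```text
time_s: 13.42
tool_pos: [0.6638, 0.0269, 0.0938]
ee_rot: [-0.0, 0.998, -0.065, 0.002]
force: [-0.2, -0.2, -2.3]
width: 0.224
gripper_force: 29.5
```

```bash
python3 - <<'E'
from h import *
go([.6695,-.0345,.09])
im,m=grab("wrist");cv2.imwrite("pics/w6.png",im[:,:,::-1]);print(state()["width"])
b,mb=grab("side");cv2.imwrite("pics/s6.png",cv2.resize(b[190:300,240:380],None,fx=4,fy=4)[:,:,::-1])
E
```

```text
t 13.43 heading -7.4 tilt 0.26 pos [0.6638 0.0269 0.0938] shift shares [0.068 0.301 0.019]
0.2228498735368599
```

View pics/s6.png

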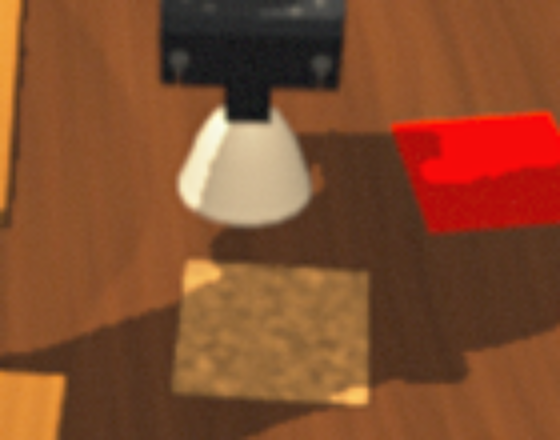

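The bell hangs upright. I'll place it on the pad centre.

Call:
{"name": "send_rows", "arguments": {"series": [[[0,0,0,0.034,0.15,0,10],[0,0,0,0.034,0.151,0,10],[0,0,0,0,0,0,10],[0,0,0,0,0,0.1,10],[0,0,0,0,0,0.06,10],[0,0,0,0,0,0,10],[0,0,0,0,0,0,10]]]}}

```text
time_s: 14.4
tool_pos: [0.6681, -0.0344, 0.0589]
ee_rot: [-0.0, 0.998, -0.064, 0.0]
force: [0.4, -0.6, -2.4]
width: 0.216
gripper_force: 29.6
```

Call:
{"name": "send_rows", "arguments": {"series": [[[0,0,0,0,0,0.009,10],[0,0,0,0,0,0.009,10],[0,0,0,0,0,0,10],[0,0,0,0,0,0,10]]]}}

```text
time_s: 14.9
tool_pos: [0.668, -0.0349, 0.0553]
ee_rot: [0.0, 0.998, -0.065, 0.0]
force: [0.0, -0.9, -2.4]
width: 0.216
gripper_force: 29.6
```

Call:
{"name": "send_rows", "arguments": {"series": [[[0,0,0,0.005,0,0.007,10],[0,0,0,0,0,0.005,10],[0,0,0,0,0,0,10],[0,0,0,0,0,0,10]]]}}

```text
time_s: 15.4
tool_pos: [0.6692, -0.0353, 0.0531]
ee_rot: [0.0, 0.998, -0.065, 0.0]
force: [-0.8, -0.9, 2.4]
width: 0.22
gripper_force: 29.6
```

Call:
{"name": "send_rows", "arguments": {"series": [[[0,0,0,0,0,0.005,10],[0,0,0,0,0,0.004,10],[0,0,0,0,0,0,10]]]}}

```text
time_s: 15.78
tool_pos: [0.6697, -0.0362, 0.0523]
ee_rot: [0.001, 0.998, -0.065, 0.001]
force: [-3.3, -4.3, 9.1]
width: 0.22
gripper_force: 29.6
```

Call:
{"name": "send_rows", "arguments": {"series": [[[0,0,0,0,0,-0.004,50],[0,0,0,0,0,0,50],[0,0,0,0,0,0,50],[0,0,0,0,0,0,50],[0,0,0,0,0,-0.1,50],[0,0,0,0,0,-0.2,50],[0,0,0,0,0,-0.25,70],[0,0,0,0,0,-0.2,70]]]}}

```text
time_s: 16.77
tool_pos: [0.6694, -0.0347, 0.2057]
ee_rot: [-0.0, 0.998, -0.065, 0.001]
force: [0.3, 0.3, -0.7]
width: 0.718
gripper_force: 0.0
```

Call:
{"name": "send_rows", "arguments": {"series": [[[0,0,0,-0.23,0.16,0,70],[0,0,0,-0.23,0.16,0,70],[0,0,0,-0.23,0.16,0,70],[0,0,0,-0.23,0.16,0,70],[0,0,0,-0.23,0.16,0,70],[0,0,0,0,0,0,70],[0,0,0,0,0,0,70]]]}}

```text
time_s: 17.65
tool_pos: [0.421, -0.1637, 0.203]
ee_rot: [0.001, 0.998, -0.064, 0.001]
force: [0.3, -0.7, 0.4]
width: 0.804
gripper_force: 0.0
```

```bash
python3 - <<'E'
from h import *
im,m=grab("wrist");cv2.imwrite("pics/w7.png",im[:,:,::-1]);np.savez("pics/w7.npz",**m);go([.457,-.1705,.026],-9);print(state()["joints"])
h=cv2.cvtColor(im,cv2.COLOR_RGB2HSV)
t,A=grab("top");s,B=grab("side")
cv2.imwrite("pics/mix7.png",np.hstack([cv2.resize(im[80:260,180:380],(444,400)),cv2.resize(t[150:310,260:400],(350,400))])[:,:,::-1])
cv2.imwrite("pics/t7.png",t[:,:,::-1])
E
```

```text
turn tool z 1.7 deg = 0.037 shares
t 17.70 heading -7.3 tilt 0.10 pos [ 0.4213 -0.1633  0.2027] shift shares [0.18  0.007 0.884]
[ 0.91701483 -0.00913712 -0.63562759  1.89421884 -0.00553539  1.25304203
 -1.41559356]
```

View pics/mix7.png

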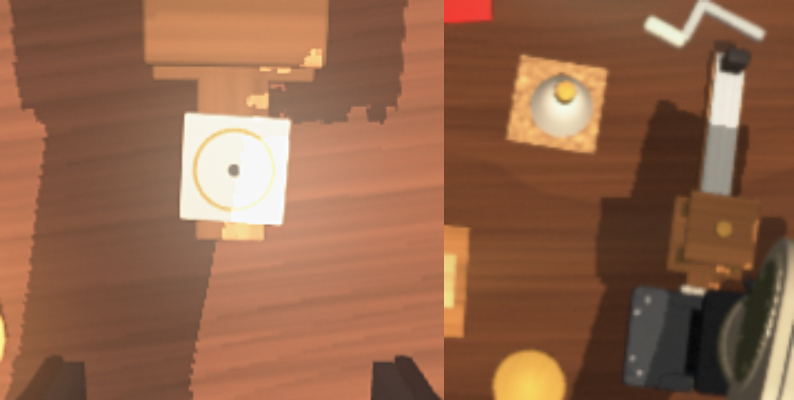

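The bell is centred on the pad. The tile dot is at about (285,156) in the wrist view, and the tile sits square across the tongue.

```bash
python3 - <<'E'
from h import *
im=cv2.imread("pics/w7.png")[:,:,::-1].copy();m=dict(np.load("pics/w7.npz"));m4=dict(np.load("pics/w4.npz"))
g=cv2.cvtColor(im,cv2.COLOR_RGB2GRAY);x0,y0=262,132
c=cv2.cornerSubPix(g,np.float32([(263,131),(310,132),(307,180),(261,178)]).reshape(-1,1,2),(4,4),(-1,-1),(3,50,.01)).reshape(-1,2)
P=plane(m,c,.038);print(c.tolist(),P.round(4).tolist(),P.mean(0))
for i in range(4):
    v=P[i]-P[i-1];print("edge",np.degrees(np.arctan2(v[1],v[0]))%90-90,np.linalg.norm(v))
print("dot",plane(m,[(285.4,156.5)],.038),tri([(m,(285.4,156.5)),(m4,(274,117))]))
go([.457,-.1705,.026],-8.5)
E
```

```text
[[262.77508544921875, 130.3848876953125], [310.4461975097656, 133.4641571044922], [306.28717041015625, 180.99124145507812], [260.6651916503906, 177.60643005371094]] [[0.485, -0.1519, 0.038], [0.476, -0.1982, 0.038], [0.4291, -0.1889, 0.038], [0.4387, -0.1429, 0.038]] [ 0.4571916  -0.17046985  0.038     ]
edge -10.974534898376533 0.047158794571038505
edge -11.036183488861326 0.047186636944367616
edge -11.29056049539517 0.04773603636043084
edge -11.740439080846443 0.04692750662908918
dot [[ 0.45669865 -0.17076498  0.038     ]] (array([ 0.45681764, -0.17057777,  0.03939752]), np.float64(0.00019526863038032868))
turn tool z 1.2 deg = 0.027 shares
t 17.80 heading -7.3 tilt 0.05 pos [ 0.4213 -0.1631  0.2021] shift shares [0.182 0.011 0.881]
```

Call:
{"name": "send_rows", "arguments": {"series": [[[0,0,0.083,0,0,0,70],[0,0,0,0.182,0.002,0.1,70],[0,0,0,0,0,0.2,70],[0,0,0,0,0,0.2,70],[0,0,0,0,0,0.2,70],[0,0,0,0,0,0.1,70],[0,0,0,0,0,0.07,70],[0,0,0,0,0,0,70]]], "grip_force": 40}}

```text
time_s: 18.8
tool_pos: [0.4559, -0.1708, 0.0272]
ee_rot: [-0.001, 0.995, -0.097, -0.001]
force: [0.5, 0.5, -0.0]
width: 0.806
gripper_force: 0.0
```

```bash
python3 - <<'E'
from h import *
go([.457,-.1705,.026],-11);print(state()["force"])
E
```

```text
turn tool z -0.1 deg = -0.002 shares
t 18.80 heading -11.1 tilt 0.09 pos [ 0.4559 -0.1708  0.0272] shift shares [ 0.005 -0.002  0.006]
[ 0.54740654  0.53267028 -0.04120698]
```

Call:
{"name": "send_rows", "arguments": {"series": [[[0,0,0,0.005,0,0.005,70],[0,0,0,0,0,0,20],[0,0,0,0,0,0,20],[0,0,0,0,0,0,20],[0,0,0,0,0,0,20],[0,0,0,0,0,-0.05,20],[0,0,0,0,0,-0.2,20],[0,0,0,0,0,-0.25,20]]]}}

```text
time_s: 19.8
tool_pos: [0.4562, -0.1712, 0.1277]
ee_rot: [-0.001, 0.995, -0.097, -0.001]
force: [1.2, -1.2, -1.1]
width: 0.547
gripper_force: 40.0
```

Call:
{"name": "send_rows", "arguments": {"series": [[[0,0,-0.215,0,-0.1,0,20],[0,0,-0.215,0,-0.1,0,20],[0,0,-0.215,0,-0.1,0,20],[0,0,-0.215,0,-0.1,0,20],[0,0,-0.215,0,-0.1,0,20],[0,0,-0.215,0.1,0,0,20],[0,0,-0.215,0.1,0,0,20],[0,0,-0.215,0.1,0,0,20]]]}}

```text
time_s: 20.8
tool_pos: [0.484, -0.0317, 0.1272]
ee_rot: [0.0, 0.836, 0.549, 0.0]
force: [0.5, -0.2, -2.0]
width: 0.546
gripper_force: 40.0
```

```bash
python3 - <<'E'
from h import *
s=state();print(s["width"],s["gripper_force"],s["joints"][6]);go([.493,.00,.13],86.63)
E
```

```text
0.5457046927839653 39.995505809783936 -0.5723417875287542
turn tool z -20.1 deg = -0.446 shares
t 20.80 heading 66.6 tilt 0.03 pos [ 0.484  -0.0317  0.1272] shift shares [ 0.161  0.036 -0.014]
```

Call:
{"name": "send_rows", "arguments": {"series": [[[0,0,-0.223,0,0,0,20],[0,0,-0.223,0,0,-0.1,20],[0,0,0,0.1,0.036,-0.1,20],[0,0,0,0,0,0,20],[0,0,0,0,0,0,20]]]}}

```text
time_s: 21.42
tool_pos: [0.4915, -0.0132, 0.1662]
ee_rot: [-0.0, 0.73, 0.684, -0.0]
force: [0.7, -0.4, -0.9]
width: 0.545
gripper_force: 40.0
```

```bash
python3 - <<'E'
from h import *
im,m=grab("wrist");cv2.imwrite("pics/w8.png",im[:,:,::-1]);np.savez("pics/w8.npz",**m);go([.4931,.0941,.015],86.63)
E
```

```text
turn tool z -0.4 deg = -0.008 shares
t 21.48 heading 86.3 tilt 0.07 pos [ 0.4914 -0.0134  0.166 ] shift shares [ 0.538 -0.022  0.755]
```

View pics/w8.png

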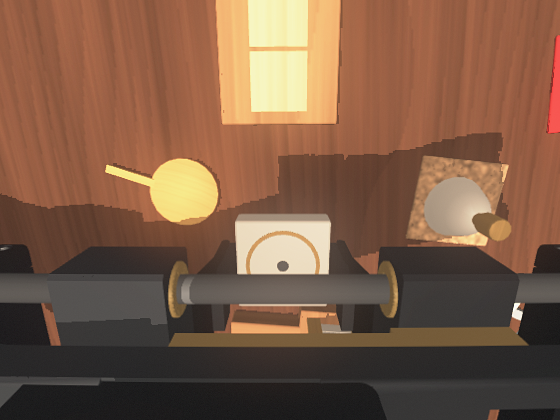

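Square 1 has corners at about (250,50), (308,50), (307,111) and (251,111). The board's near corners are (222,124) and (339,124).

```bash
python3 - <<'E'
from h import *
im=cv2.imread("pics/w8.png")[:,:,::-1].copy();m=dict(np.load("pics/w8.npz"))
g=cv2.cvtColor(im,cv2.COLOR_RGB2GRAY)
c=cv2.cornerSubPix(g,np.float32([(250,51),(308,51),(307,111),(251,111),(222,124),(339,124)]).reshape(-1,1,2),(4,4),(-1,-1),(3,50,.01)).reshape(-1,2)
P=plane(m,c,.012);print(c.round(1).tolist(),P.round(4).tolist(),P[:4].mean(0))
v=(P[0]+P[1]-P[2]-P[3]);print("head y",np.degrees(np.arctan2(v[1],v[0])), np.linalg.norm(v)/2)
v=P[5]-P[4];print("head x edge",np.degrees(np.arctan2(v[1],v[0])),np.linalg.norm(v),(P[4]+P[5])/2)
E
```

```text
[[250.0, 47.79999923706055], [305.5, 48.099998474121094], [306.29998779296875, 110.69999694824219], [251.0, 111.4000015258789], [222.10000610351562, 123.80000305175781], [335.5, 123.30000305175781]] [[0.4695, 0.1248, 0.012], [0.5192, 0.1213, 0.012], [0.5173, 0.0674, 0.012], [0.4654, 0.0701, 0.012], [0.4371, 0.0607, 0.012], [0.5445, 0.0541, 0.012]] [0.49285619 0.09591038 0.012     ]
head y 86.89771856005295 0.05443609464182177
head x edge -3.518363544033053 0.10759390637797608 [0.49077013 0.05744607 0.012     ]
```

```bash
python3 - <<'E'
from h import *
m=dict(np.load("pics/w8.npz"));s,R=pose()
print("dot in tool",(R.T@(plane(m,[(283,266.5)],s["tool_pos"][2]+.012)[0]-s["tool_pos"])).round(4))
go([.493,.095,.0155],86.63)
E
```

```text
dot in tool [ 0.0023 -0.0014 -0.012 ]
turn tool z -0.4 deg = -0.008 shares
t 21.48 heading 86.3 tilt 0.07 pos [ 0.4914 -0.0134  0.166 ] shift shares [ 0.542 -0.023  0.752]
```

Call:
{"name": "send_rows", "arguments": {"series": [[[0,0,-0.008,0.18,-0.008,0,20],[0,0,0,0.18,-0.008,0,20],[0,0,0,0.176,-0.007,0.1,20],[0,0,0,0,0,0.2,20],[0,0,0,0,0,0.2,20],[0,0,0,0,0,0.15,20],[0,0,0,0,0,0.06,20],[0,0,0,0,0,0,20]]]}}

```text
time_s: 22.48
tool_pos: [0.4935, 0.0944, 0.0244]
ee_rot: [-0.0, 0.727, 0.686, -0.0]
force: [0.5, 1.0, 0.3]
width: 0.545
gripper_force: 40.0
```

```bash
python3 - <<'E'
from h import *
go([.493,.094,.014],86.63);print(state()["force"])
E
```

```text
turn tool z 0.0 deg = 0.001 shares
t 22.48 heading 86.7 tilt 0.08 pos [0.4935 0.0944 0.0244] shift shares [-0.002 -0.002  0.052]
[0.47216075 0.95449048 0.26960452]
```

Call:
{"name": "send_rows", "arguments": {"series": [[[0,0,0,0,0,0.025,20],[0,0,0,0,0,0.012,20],[0,0,0,0,0,0.006,20],[0,0,0,0,0,0,20],[0,0,0,0,0,0,20]]]}}

```text
time_s: 23.1
tool_pos: [0.494, 0.0947, 0.0163]
ee_rot: [0.0, 0.727, 0.686, 0.0]
force: [-0.1, 0.8, -1.0]
width: 0.549
gripper_force: 40.0
```

Call:
{"name": "send_rows", "arguments": {"series": [[[0,0,0,0,0,0.005,20],[0,0,0,0,0,0,20],[0,0,0,0,0,0,20]]]}}

```text
time_s: 23.48
tool_pos: [0.4939, 0.0947, 0.0151]
ee_rot: [0.0, 0.727, 0.686, -0.0]
force: [0.4, 0.1, -0.4]
width: 0.543
gripper_force: 40.0
```

Call:
{"name": "send_rows", "arguments": {"series": [[[0,0,0,-0.002,-0.004,0.005,20],[0,0,0,0,0,0.004,20],[0,0,0,0,0,0,20],[0,0,0,0,0,0,20]]]}}

```text
time_s: 23.98
tool_pos: [0.4939, 0.0947, 0.015]
ee_rot: [0.001, 0.727, 0.686, 0.0]
force: [-6.4, -1.7, 21.9]
width: 0.546
gripper_force: 40.0
```

Call:
{"name": "send_rows", "arguments": {"series": [[[0,0,0,0,0,-0.006,70],[0,0,0,0,0,0,70],[0,0,0,0,0,0,70],[0,0,0,0,0,-0.05,70],[0,0,0,0,0,-0.25,70],[0,0,0.21,0,0,-0.25,70],[0,0,0.21,0,0,-0.25,70],[0,0,0.21,0,0,-0.1,70]]]}}

```text
time_s: 24.98
tool_pos: [0.4941, 0.095, 0.1981]
ee_rot: [0.001, 0.874, 0.485, 0.002]
force: [-0.2, -0.7, -1.2]
width: 0.801
gripper_force: 0.0
```

Call:
{"name": "send_rows", "arguments": {"series": [[[0,0,0.21,0,0,0,70],[0,0,0.21,0,0,0,70],[0,0,0.21,0,0,0,70],[0,0,0.21,0,0,0,70],[0,0,0.21,0,0,0,70],[0,0,0.21,0,0,0,70],[0,0,0.205,0,0,0,70],[0,0,0,0.09,0.22,0,70]]]}}

```text
time_s: 25.98
tool_pos: [0.5048, 0.0516, 0.1956]
ee_rot: [-0.001, 0.998, -0.064, 0.001]
force: [0.9, -0.7, 0.7]
width: 0.807
gripper_force: 0.0
```

Call:
{"name": "send_rows", "arguments": {"series": [[[0,0,0,0.09,0.22,0,70],[0,0,0,0.09,0.22,0,70],[0,0,0,0.09,0.22,0,70],[0,0,0,0.09,0.22,0,70],[0,0,0,0.09,0.22,0,70],[0,0,0,0,0,0,70],[0,0,0,0,0,0,70]]]}}

```text
time_s: 26.85
tool_pos: [0.5653, -0.1807, 0.1948]
ee_rot: [-0.0, 0.998, -0.066, 0.0]
force: [0.8, 0.2, -0.4]
width: 0.806
gripper_force: 0.0
```

```bash
python3 - <<'E'
from h import *
im,m=grab("wrist");cv2.imwrite("pics/w9.png",im[:,:,::-1]);np.savez("pics/w9.npz",**m);go([.703,-.204,.043],-7.5)
E
```

```text
turn tool z -0.0 deg = -0.000 shares
t 26.90 heading -7.5 tilt 0.04 pos [ 0.5653 -0.1802  0.1949] shift shares [0.698 0.029 0.76 ]
```

View pics/w9.png

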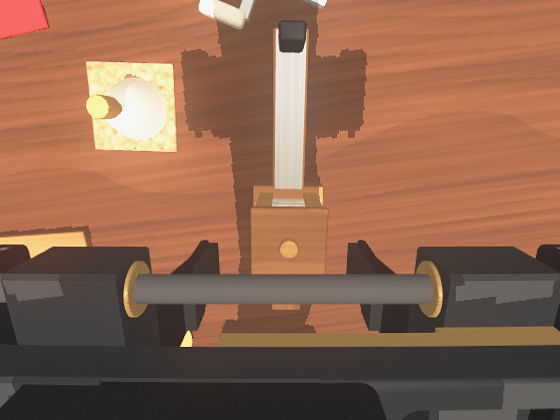

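The pusher runs straight up the image. The grip block's top face is centred at about (292,28), and the button is at (288,249).

```bash
python3 - <<'E'
from h import *
m=dict(np.load("pics/w9.npz"));A=camera_model("top")
g=plane(m,[(292,28.5)],.079)[0];b=plane(m,[(288,249)],.108)[0];r=plane(m,[(275,150),(304.5,150),(273.5,190),(306,190)],.032)
print("grip",g,"button",b,np.linalg.norm((g-b)[:2]),np.degrees(np.arctan2(*(g-b)[1::-1])))
print("tri",tri([(m,(292,28.5)),(A,(376.5,173))]))
e=(r[0]+r[1]-r[2]-r[3]);print("track heading",np.degrees(np.arctan2(e[1],e[0])))
go([g[0],g[1],.045],-7.5)
E
```

```text
grip [ 0.70350004 -0.20583526  0.079     ] button [ 0.53343631 -0.18029043  0.108     ] 0.17197154304730788 -8.542386936196172
tri (array([ 0.70638057, -0.20685814,  0.06081388]), np.float64(0.0014980112032138612))
track heading -7.27240917630005
turn tool z -0.0 deg = -0.000 shares
t 26.90 heading -7.5 tilt 0.04 pos [ 0.5653 -0.1802  0.1949] shift shares [0.702 0.037 0.75 ]
```

Call:
{"name": "send_rows", "arguments": {"series": [[[0,0,0.018,0.2,0,0,70],[0,0,0,0.25,0.013,0,70],[0,0,0,0.25,0.013,0,70],[0,0,0,0,0,0.2,70],[0,0,0,0,0,0.25,70],[0,0,0,0,0,0.2,70],[0,0,0,0,0,0.1,70],[0,0,0,0,0,0,70]]], "grip_force": 40}}

```text
time_s: 27.9
tool_pos: [0.7027, -0.2058, 0.0441]
ee_rot: [-0.0, 0.997, -0.073, -0.001]
force: [-0.3, -0.4, 1.0]
width: 0.805
gripper_force: 0.0
```

```bash
python3 - <<'E'
from h import *
go([.7035,-.2058,.045],-8.3)
im,m=grab("wrist");cv2.imwrite("pics/w10.png",im[100:350,130:430,::-1])
E
```

```text
turn tool z -0.1 deg = -0.001 shares
t 27.90 heading -8.4 tilt 0.08 pos [ 0.7027 -0.2058  0.0441] shift shares [ 0.004 -0.    -0.004]
```

View pics/w10.png

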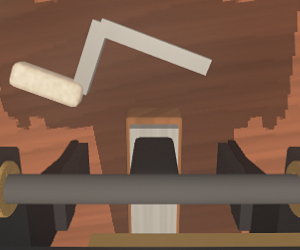

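The grip block is centred between the fingers and the key is clear. I'll grip it and make the first stroke.

Call:
{"name": "send_rows", "arguments": {"series": [[[0,0,0,0,0,0,10],[0,0,0,0,0,0,10],[0,0,0,0,0,0,10],[0,0,0,0,0,0,10],[0,0,0,0,0,0,10],[0,0,0,0,0,0,10],[0,0,0,-0.05,0,0,10],[0,0,0,-0.05,0,0,10]]]}}

```text
time_s: 28.95
tool_pos: [0.6831, -0.2035, 0.0446]
ee_rot: [-0.0, 0.997, -0.073, 0.001]
force: [4.8, -0.4, -3.6]
width: 0.249
gripper_force: 40.0
```

Call:
{"name": "send_rows", "arguments": {"series": [[[0,0,0,-0.08,0,0,10],[0,0,0,-0.08,0,0,10],[0,0,0,-0.08,0,0,10],[0,0,0,-0.06,0,0,10],[0,0,0,-0.03,0,0,10],[0,0,0,-0.02,0,0,10],[0,0,0,0,0,0,10],[0,0,0,0,0,0,10]]]}}

```text
time_s: 29.95
tool_pos: [0.6136, -0.1932, 0.0445]
ee_rot: [-0.0, 0.997, -0.073, -0.001]
force: [-2.1, 3.0, -0.2]
width: 0.252
gripper_force: 40.0
```

```bash
python3 - <<'E'
from h import *
s=state();p=s["tool_pos"];print(np.hypot(p[0]-.7027,p[1]+.2058),s["force"],s["width"]);go([.7035,-.2058,.045],-8.3)
E
```

```text
0.08997792602943532 [-2.07011195  3.04659804 -0.16153203] 0.2515784497952409
turn tool z -0.1 deg = -0.002 shares
t 29.95 heading -8.4 tilt 0.08 pos [ 0.6136 -0.1932  0.0445] shift shares [ 0.454 -0.003 -0.003]
```

Call:
{"name": "send_rows", "arguments": {"series": [[[0,0,0,-0.008,0,0,10],[0,0,0,-0.006,0,0,10],[0,0,0,0,0,0,10],[0,0,0,0,0,0,10]]]}}

```text
time_s: 30.45
tool_pos: [0.612, -0.193, 0.0445]
ee_rot: [-0.0, 0.997, -0.073, 0.001]
force: [7.0, 2.6, -6.7]
width: 0.247
gripper_force: 40.0
```

Call:
{"name": "send_rows", "arguments": {"series": [[[0,0,0,0.05,0,0,10],[0,0,0,0.09,0,0,10],[0,0,0,0.09,0,0,10],[0,0,0,0.09,0,0,10],[0,0,0,0.08,0,0,10],[0,0,0,0.05,0,0,10],[0,0,0,0.025,0,0,10],[0,0,0,0,0,0,10]]]}}

```text
time_s: 31.45
tool_pos: [0.7031, -0.2065, 0.0445]
ee_rot: [-0.0, 0.997, -0.073, -0.003]
force: [-13.4, 5.3, 7.5]
width: 0.248
gripper_force: 40.0
```

```bash
python3 - <<'E'
from h import *
s=state();print(s["force"]);go([.7035,-.2058,.045],-8.3)
E
```

```text
[-13.35422862   5.28942792   7.45496558]
turn tool z -0.1 deg = -0.002 shares
t 31.45 heading -8.4 tilt 0.32 pos [ 0.7031 -0.2065  0.0445] shift shares [ 0.001 -0.004 -0.003]
```

Call:
{"name": "send_rows", "arguments": {"series": [[[0,0,0,-0.006,0,0,10],[0,0,0,0,0,0,70],[0,0,0,0,0,0,70],[0,0,0,0,0,0,70],[0,0,0,0,0,-0.15,70],[0,0,0,0,0,-0.25,70],[0,0,0,0,0,-0.25,70],[0,0,0,-0.1,0,-0.15,70]]]}}

```text
time_s: 32.45
tool_pos: [0.6853, -0.204, 0.2073]
ee_rot: [0.0, 0.997, -0.073, 0.002]
force: [0.4, -0.1, -0.6]
width: 0.796
gripper_force: 0.0
```

Call:
{"name": "send_rows", "arguments": {"series": [[[0,0,0,-0.26,0,0,70],[0,0,0,-0.26,0,0,70],[0,0,0,-0.26,0,0,70],[0,0,0,-0.26,0,0,70],[0,0,0,-0.26,0,0,70],[0,0,0,0,0,0,70],[0,0,0,0,0,0,70]]]}}

```text
time_s: 33.33
tool_pos: [0.4276, -0.1663, 0.2052]
ee_rot: [0.001, 0.997, -0.073, 0.001]
force: [0.2, -0.3, 0.5]
width: 0.807
gripper_force: 0.0
```

```bash
cat > tile.py <<'E'
from h import *
im,m=grab("wrist")
cs=[c for c in blob(im,(0,0,200),(60,75,255),(200,60,370,250),5)]
c=cs[0];q=quad(c);P=plane(m,q,.038)
print("quad",q.round(0).tolist(),"ctr",P.mean(0).round(4),"sides",[np.linalg.norm(P[i]-P[i-1]).round(4) for i in range(4)],"edge",[round((np.degrees(np.arctan2(*(P[i]-P[i-1])[1::-1]))+45)%90-45,1) for i in range(4)])
np.savez("pics/tile.npz",**m);cv2.imwrite("pics/tile.png",im[:,:,::-1])
# dark centre dot as cross-check
x,y,w,h=cv2.boundingRect(c);g=cv2.cvtColor(im,cv2.COLOR_RGB2GRAY)[y+12:y+h-12,x+12:x+w-12]
v=np.argwhere(g<110);d=v.mean(0)[::-1]+[x+12,y+12] if len(v) else None
ctr=P.mean(0) if d is None else plane(m,[d],.038)[0]
print("dot",d,ctr.round(4)); e=np.mean([(np.degrees(np.arctan2(*(P[i]-P[i-1])[1::-1]))+45)%90-45 for i in range(4)])
go([ctr[0],ctr[1],.026],e)
E
python3 tile.py
```

```text
quad [[259.0, 166.0], [283.0, 142.0], [307.0, 166.0], [283.0, 190.0]] ctr [ 0.4534 -0.1702  0.038 ] sides [np.float64(0.035), np.float64(0.0343), np.float64(0.0344), np.float64(0.035)] edge [np.float64(35.9), np.float64(36.0), np.float64(37.1), np.float64(37.1)]
dot None [ 0.4534 -0.1702  0.038 ]
turn tool z -44.9 deg = -0.998 shares
t 33.38 heading -8.4 tilt 0.07 pos [ 0.428  -0.1661  0.205 ] shift shares [0.09  0.091 0.895]
```

No views are left, so the rest is numeric. I'll loosen the mask and join the pieces with a hull.

```bash
python3 - <<'E'
s=open('tile.py').read()
a=s.index("cs=[");b=s.index("P=plane")
s=s[:a]+'''k=cv2.inRange(cv2.cvtColor(im,cv2.COLOR_RGB2HSV),np.array((0,0,150)),np.array((60,105,255)))
z=np.zeros_like(k);z[60:250,235:335]=k[60:250,235:335];k=cv2.morphologyEx(z,cv2.MORPH_CLOSE,np.ones((7,7)))
k=cv2.morphologyEx(k,cv2.MORPH_OPEN,np.ones((9,9)))
c=max(cv2.findContours(k,cv2.RETR_EXTERNAL,cv2.CHAIN_APPROX_NONE)[0],key=cv2.contourArea);q=quad(c);'''+s[b:]
open('tile.py','w').write(s)
E
python3 tile.py; python3 - <<'E'
from h import *
im=cv2.imread("pics/tile.png");h=cv2.cvtColor(im,cv2.COLOR_BGR2HSV)
print([h[166,x].tolist() for x in range(240,330,6)]);print([h[y,283].tolist() for y in range(90,230,8)])
E
```

```text
quad [[259.0, 142.0], [308.0, 142.0], [308.0, 192.0], [259.0, 192.0]] ctr [ 0.4524 -0.1701  0.038 ] sides [np.float64(0.0512), np.float64(0.0491), np.float64(0.0512), np.float64(0.0511)] edge [np.float64(-9.5), np.float64(-8.4), np.float64(-7.3), np.float64(-8.4)]
dot None [ 0.4524 -0.1701  0.038 ]
turn tool z 0.0 deg = 0.001 shares
t 33.42 heading -8.4 tilt 0.05 pos [ 0.4281 -0.1659  0.2048] shift shares [0.123 0.003 0.894]
[[11, 110, 130], [11, 108, 134], [11, 102, 137], [11, 101, 131], [20, 105, 238], [23, 19, 246], [23, 19, 247], [18, 41, 150], [105, 2, 249], [0, 0, 247], [30, 67, 247], [15, 79, 223], [10, 107, 203], [10, 108, 200], [10, 110, 197]]
[[12, 135, 189], [12, 138, 205], [13, 135, 204], [12, 131, 204], [12, 126, 203], [12, 123, 204], [12, 118, 207], [25, 13, 247], [24, 17, 247], [24, 17, 247], [20, 29, 247], [24, 20, 246], [113, 4, 252], [10, 115, 195], [10, 119, 193], [10, 119, 185], [10, 125, 187], [10, 130, 171]]
```

Call:
{"name": "send_rows", "arguments": {"series": [[[0,0,0,0.13,0.002,0.1,70],[0,0,0,0,0,0.22,70],[0,0,0,0,0,0.22,70],[0,0,0,0,0,0.2,70],[0,0,0,0,0,0.1,70],[0,0,0,0,0,0.055,70],[0,0,0,0,0,0,70],[0,0,0,0,0,0,70]]], "grip_force": 40}}

```text
time_s: 34.42
tool_pos: [0.4536, -0.1702, 0.0264]
ee_rot: [0.0, 0.997, -0.073, 0.001]
force: [0.2, -0.0, 0.6]
width: 0.804
gripper_force: 0.0
```

Call:
{"name": "send_rows", "arguments": {"series": [[[0,0,0,0,0,0,20],[0,0,0,0,0,0,20],[0,0,0,0,0,0,20],[0,0,0,0,0,0,20],[0,0,0,0,0,-0.05,20],[0,0,0,0,0,-0.2,20],[0,0,0,0,0,-0.25,20],[0,0,0,0,0,-0.05,20]]]}}

```text
time_s: 35.42
tool_pos: [0.4545, -0.1705, 0.1391]
ee_rot: [0.001, 0.997, -0.073, 0.002]
force: [1.3, 0.5, -0.9]
width: 0.552
gripper_force: 40.0
```

Call:
{"name": "send_rows", "arguments": {"series": [[[0,0,-0.21,0,-0.1,0,20],[0,0,-0.21,0,-0.1,0,20],[0,0,-0.21,0,-0.1,0,20],[0,0,-0.21,0,-0.1,0,20],[0,0,-0.21,0,-0.1,0,20],[0,0,-0.21,0.1,0,0,20],[0,0,-0.21,0.1,0,0,20],[0,0,-0.21,0.1,0,0,20]]]}}

```text
time_s: 36.42
tool_pos: [0.4746, -0.0296, 0.1352]
ee_rot: [-0.0, 0.832, 0.555, -0.0]
force: [-0.2, 0.5, -1.7]
width: 0.543
gripper_force: 40.0
```

Call:
{"name": "send_rows", "arguments": {"series": [[[0,0,-0.21,0.05,0,0,20],[0,0,-0.21,0.05,0,0,20],[0,0,0,0,0,0,20],[0,0,0,0,0,0,20]]]}}

```text
time_s: 36.92
tool_pos: [0.4805, -0.0115, 0.1353]
ee_rot: [-0.0, 0.732, 0.681, -0.0]
force: [-0.1, -0.6, -1.2]
width: 0.547
gripper_force: 40.0
```

```bash
cat > held.py <<'E'
from h import *
import sys
k=int(sys.argv[1]);im,m=grab("wrist");s,R=pose();print(s["width"]*87,s["gripper_force"])
g=cv2.cvtColor(im,cv2.COLOR_RGB2GRAY)[255:278,255:312]  # dark dot of the held tile
v=np.argwhere(g<g.min()+40).mean(0)[::-1]+[255,255]
print("dot px",v,"in tool",(R.T@(plane(m,[v],s["tool_pos"][2]+.012)[0]-s["tool_pos"])).round(4))
cv2.imwrite("pics/held%d.png"%k,im[:,:,::-1]);np.savez("pics/held%d.npz"%k,**m)
go([.493+.0033*(k-1),.095+.0559*(k-1),.0155],86.63)
E
python3 held.py 2
```

```text
47.548796029118876 39.99982237815857
dot px [282.78740157 272.51181102] in tool [-0.001  -0.0017 -0.012 ]
turn tool z -0.7 deg = -0.017 shares
t 36.98 heading 85.9 tilt 0.03 pos [ 0.4805 -0.0117  0.1354] shift shares [0.816 0.031 0.599]
```

```bash
cat > chk.py <<'E'
from h import *
import sys
im=cv2.imread(sys.argv[1]+".png")[:,:,::-1].copy();m=dict(np.load(sys.argv[1]+".npz"))
k=cv2.inRange(cv2.cvtColor(im,cv2.COLOR_RGB2HSV),np.array((0,0,140)),np.array((180,75,255)));k[150:]=0;k[:,:180]=0;k[:,370:]=0
k=cv2.morphologyEx(cv2.morphologyEx(k,cv2.MORPH_CLOSE,np.ones((7,7))),cv2.MORPH_OPEN,np.ones((9,9)))
for c in cv2.findContours(k,cv2.RETR_EXTERNAL,cv2.CHAIN_APPROX_NONE)[0]:
    q=quad(c);P=plane(m,q,.026);print(q.round(0).tolist(),P.round(4).tolist(),P.mean(0).round(4),[np.linalg.norm(P[i]-P[i-1]).round(4) for i in range(4)],[round((np.degrees(np.arctan2(*(P[i]-P[i-1])[1::-1]))+45)%90-45,1) for i in range(4)])
E
python3 chk.py pics/held2
python3 - <<'E'
from h import *
im=cv2.imread("pics/held2.png");h=cv2.cvtColor(im,cv2.COLOR_BGR2HSV)
print([h[y,300].tolist() for y in range(0,150,8)]);print([h[95,x].tolist() for x in range(200,370,8)]);g=cv2.cvtColor(im,cv2.COLOR_BGR2GRAY);print([int(g[y,284]) for y in range(205,285,3)])
E
```

```text
[[257.0, 0.0], [321.0, 0.0], [321.0, 111.0], [257.0, 111.0]] [[0.4714, 0.1498, 0.026], [0.519, 0.1463, 0.026], [0.5155, 0.0668, 0.026], [0.4641, 0.0706, 0.026]] [0.4925 0.1084 0.026 ] [np.float64(0.0795), np.float64(0.0476), np.float64(0.0796), np.float64(0.0516)] [np.float64(-5.3), np.float64(-4.2), np.float64(-2.5), np.float64(-4.2)]
[[27, 68, 247], [27, 68, 247], [27, 66, 247], [27, 67, 247], [27, 64, 247], [15, 115, 240], [120, 1, 248], [0, 0, 247], [0, 0, 247], [0, 0, 247], [0, 0, 247], [0, 0, 247], [27, 95, 247], [60, 1, 249], [13, 121, 236], [14, 122, 235], [10, 116, 174], [10, 119, 167], [10, 123, 157]]
[[9, 140, 158], [10, 137, 156], [10, 134, 156], [10, 133, 173], [15, 129, 241], [15, 126, 240], [16, 119, 244], [16, 116, 244], [0, 0, 247], [0, 0, 247], [27, 98, 247], [120, 2, 249], [116, 8, 255], [114, 5, 252], [0, 0, 247], [15, 103, 201], [16, 116, 243], [15, 120, 244], [14, 128, 240], [14, 132, 237], [10, 131, 162], [10, 134, 156]]
[79, 81, 83, 141, 141, 176, 221, 221, 219, 161, 223, 220, 220, 220, 219, 218, 218, 218, 221, 102, 102, 101, 185, 125, 87, 91, 95]
```

```bash
sed -i 's/(180,75,255)/(180,35,255)/' chk.py; python3 chk.py pics/held2
```

```text
[[259.0, 41.0], [320.0, 41.0], [320.0, 105.0], [259.0, 105.0]] [[0.4704, 0.1218, 0.026], [0.517, 0.1184, 0.026], [0.5149, 0.0715, 0.026], [0.4661, 0.0751, 0.026]] [0.4921 0.0967 0.026 ] [np.float64(0.0469), np.float64(0.0467), np.float64(0.0469), np.float64(0.0489)] [np.float64(-5.2), np.float64(-4.2), np.float64(-2.5), np.float64(-4.2)]
```

Call:
{"name": "send_rows", "arguments": {"series": [[[0,0,-0.017,0.2,0.008,0,20],[0,0,0,0.2,0.008,0,20],[0,0,0,0.2,0.008,0,20],[0,0,0,0.216,0.005,0,20],[0,0,0,0,0,0.2,20],[0,0,0,0,0,0.2,20],[0,0,0,0,0,0.15,20],[0,0,0,0,0,0,20]]]}}

```text
time_s: 37.98
tool_pos: [0.4945, 0.1506, 0.0238]
ee_rot: [-0.001, 0.727, 0.687, -0.002]
force: [-0.3, -0.4, 0.0]
width: 0.552
gripper_force: 40.0
```

```bash
python3 - <<'E'
from h import *
go([.4967,.1507,.0155],86.63)
E
```

```text
turn tool z 0.1 deg = 0.003 shares
t 37.98 heading 86.7 tilt 0.23 pos [0.4945 0.1506 0.0238] shift shares [0.001 0.011 0.042]
```

Call:
{"name": "send_rows", "arguments": {"series": [[[0,0,0,0,0.01,0.025,20],[0,0,0,0,0,0.01,20],[0,0,0,0,0,0,20],[0,0,0,0,0,0.005,20],[0,0,0,0,0,0,20],[0,0,0,0,0,0,20]]]}}

```text
time_s: 38.72
tool_pos: [0.498, 0.1514, 0.0176]
ee_rot: [0.0, 0.726, 0.687, 0.0]
force: [-0.2, 0.1, -0.3]
width: 0.543
gripper_force: 40.0
```

```bash
python3 - <<'E'
from h import *
go([.4967,.1507,.015],86.63);print(state()["force"])
E
```

```text
turn tool z 0.2 deg = 0.005 shares
t 38.73 heading 86.9 tilt 0.01 pos [0.498  0.1514 0.0176] shift shares [-0.004 -0.006  0.013]
[-0.16994413  0.09206856 -0.3268296 ]
```

Call:
{"name": "send_rows", "arguments": {"series": [[[0,0,0,-0.003,-0.006,0.008,20],[0,0,0,0,0,0.006,20],[0,0,0,0,0,0,20],[0,0,0,0,0,0,20]]]}}

```text
time_s: 39.22
tool_pos: [0.4968, 0.1509, 0.0147]
ee_rot: [0.0, 0.726, 0.687, 0.0]
force: [-1.0, -0.2, -1.0]
width: 0.549
gripper_force: 40.0
```

Call:
{"name": "send_rows", "arguments": {"series": [[[0,0,0,0,0,0.004,20],[0,0,0,0,0,0.002,20],[0,0,0,0,0,0,20],[0,0,0,0,0,0,20]]]}}

```text
time_s: 39.72
tool_pos: [0.4968, 0.1509, 0.0138]
ee_rot: [0.0, 0.726, 0.687, -0.0]
force: [-2.6, -0.9, 5.6]
width: 0.546
gripper_force: 40.0
```

Call:
{"name": "send_rows", "arguments": {"series": [[[0,0,0,0,0,-0.003,70],[0,0,0,0,0,0,70],[0,0,0,0,0,0,70],[0,0,0,0,0,-0.05,70],[0,0,0,0,0,-0.25,70],[0,0,0.2,0,0,-0.25,70],[0,0,0.2,0,0,-0.25,70],[0,0,0.2,0,0,-0.12,70]]]}}

```text
time_s: 40.72
tool_pos: [0.4975, 0.1516, 0.2016]
ee_rot: [0.001, 0.868, 0.497, 0.002]
force: [0.7, -0.5, -0.1]
width: 0.805
gripper_force: 0.0
```

Call:
{"name": "send_rows", "arguments": {"series": [[[0,0,0.216,0,0,0,70],[0,0,0.216,0,0,0,70],[0,0,0.216,0,0,0,70],[0,0,0.216,0,0,0,70],[0,0,0.216,0,0,0,70],[0,0,0.216,0,0,0,70],[0,0,0.22,0,0,0,70],[0,0,0,0,0,0,70]]]}}

```text
time_s: 41.72
tool_pos: [0.4967, 0.1512, 0.1987]
ee_rot: [-0.0, 0.997, -0.072, 0.0]
force: [-0.6, 0.5, 0.1]
width: 0.802
gripper_force: 0.0
```

Call:
{"name": "send_rows", "arguments": {"series": [[[0,0,0,0.16,0.202,0,70],[0,0,0,0.16,0.202,0,70],[0,0,0,0.16,0.202,0,70],[0,0,0,0.16,0.202,0,70],[0,0,0,0.16,0.202,0,70],[0,0,0,0.16,0.202,0,70],[0,0,0,0.16,0.202,0,70],[0,0,0,0.158,0.202,0,70]]]}}

```text
time_s: 42.72
tool_pos: [0.7033, -0.2077, 0.1985]
ee_rot: [-0.0, 0.998, -0.071, 0.0]
force: [0.8, 0.4, 1.3]
width: 0.803
gripper_force: 0.0
```

```bash
python3 - <<'E'
from h import *
go([.7032,-.2062,.0445],-8.3)
E
```

```text
turn tool z 0.2 deg = 0.005 shares
t 42.73 heading -8.1 tilt 0.03 pos [ 0.7033 -0.2077  0.1985] shift shares [-0.002 -0.007  0.77 ]
```

Call:
{"name": "send_rows", "arguments": {"series": [[[0,0,0.005,-0.002,-0.006,0.2,70],[0,0,0,0,0,0.25,70],[0,0,0,0,0,0.2,70],[0,0,0,0,0,0.12,70],[0,0,0,0,0,0,70],[0,0,0,0,0,0,10],[0,0,0,0,0,0,10],[0,0,0,0,0,0,10]]], "grip_force": 40}}

```text
time_s: 43.72
tool_pos: [0.703, -0.205, 0.0454]
ee_rot: [0.0, 0.997, -0.075, 0.001]
force: [-0.0, 0.1, 0.1]
width: 0.546
gripper_force: 0.0
```

Call:
{"name": "send_rows", "arguments": {"series": [[[0,0,0,0,0,0,10],[0,0,0,0,0,0,10],[0,0,0,0,0,0,10],[0,0,0,-0.05,0,0,10],[0,0,0,-0.05,0,0,10],[0,0,0,-0.08,0,0,10],[0,0,0,-0.08,0,0,10],[0,0,0,-0.08,0,0,10]]]}}

```text
time_s: 44.72
tool_pos: [0.6351, -0.1963, 0.0442]
ee_rot: [0.001, 0.997, -0.075, 0.001]
force: [7.2, -6.3, -2.5]
width: 0.249
gripper_force: 40.0
```

Call:
{"name": "send_rows", "arguments": {"series": [[[0,0,0,-0.06,0,0,10],[0,0,0,-0.04,0,0,10],[0,0,0,-0.02,0,0,10],[0,0,0,0,0,0,10],[0,0,0,0,0,0,10]]]}}

```text
time_s: 45.35
tool_pos: [0.6112, -0.1928, 0.0442]
ee_rot: [0.001, 0.997, -0.075, 0.0]
force: [0.4, -5.2, -1.8]
width: 0.248
gripper_force: 40.0
```

```bash
python3 - <<'E'
from h import *
go([.612,-.193,.0445]);print(state()["force"])
E
```

```text
t 45.35 heading -8.7 tilt 0.11 pos [ 0.6112 -0.1928  0.0442] shift shares [ 0.004  0.    -0.002]
[ 0.43239582 -5.19823455 -1.78326854]
```

Call:
{"name": "send_rows", "arguments": {"series": [[[0,0,0,-0.006,0,0,10],[0,0,0,0,0,0,10],[0,0,0,0.05,0,0,10],[0,0,0,0.09,0,0,10],[0,0,0,0.09,0,0,10],[0,0,0,0.09,0,0,10],[0,0,0,0.08,0,0,10],[0,0,0,0.05,0,0,10]]]}}

```text
time_s: 46.35
tool_pos: [0.6994, -0.2059, 0.0442]
ee_rot: [0.001, 0.997, -0.075, -0.0]
force: [-3.5, -4.5, 2.4]
width: 0.253
gripper_force: 40.0
```

Call:
{"name": "send_rows", "arguments": {"series": [[[0,0,0,0.022,0,0,10],[0,0,0,0,0,0,10],[0,0,0,0,0,0,10]]]}}

```text
time_s: 46.72
tool_pos: [0.7023, -0.2062, 0.0442]
ee_rot: [0.001, 0.997, -0.075, -0.002]
force: [-7.9, -3.3, 4.8]
width: 0.248
gripper_force: 40.0
```

```bash
python3 - <<'E'
from h import *
go([.7032,-.2062,.0445],-8.3);print(state()["force"])
E
```

```text
turn tool z -0.3 deg = -0.008 shares
t 46.73 heading -8.6 tilt 0.20 pos [ 0.7023 -0.2062  0.0442] shift shares [ 0.004 -0.001 -0.002]
[-7.8762096  -3.25573797  4.79864255]
```

At the back stop. Release, move to the outlet and measure.

Call:
{"name": "send_rows", "arguments": {"series": [[[0,0,0,0.004,0,0,10],[0,0,0,-0.006,0,0,70],[0,0,0,0,0,0,70],[0,0,0,0,0,0,70],[0,0,0,0,0,-0.15,70],[0,0,0,0,0,-0.25,70],[0,0,0,0,0,-0.25,70],[0,0,0,-0.1,0,-0.15,70]]]}}

```text
time_s: 47.72
tool_pos: [0.6846, -0.2014, 0.2069]
ee_rot: [-0.0, 0.997, -0.075, 0.002]
force: [0.8, -0.7, -0.7]
width: 0.8
gripper_force: 0.0
```

Call:
{"name": "send_rows", "arguments": {"series": [[[0,0,0,-0.26,0,0,70],[0,0,0,-0.26,0,0,70],[0,0,0,-0.26,0,0,70],[0,0,0,-0.26,0,0,70],[0,0,0,-0.26,0,0,70],[0,0,0,0,0,0,70],[0,0,0,0,0,0,70]]]}}

```text
time_s: 48.6
tool_pos: [0.427, -0.1633, 0.2047]
ee_rot: [0.0, 0.997, -0.075, 0.001]
force: [0.2, -0.7, -0.1]
width: 0.802
gripper_force: 0.0
```

```bash
sed -i 's/(60,105,255)/(180,70,255)/' tile.py; python3 tile.py
```

```text
quad [[262.0, 141.0], [308.0, 141.0], [308.0, 188.0], [262.0, 188.0]] ctr [ 0.4538 -0.1693  0.038 ] sides [np.float64(0.0479), np.float64(0.046), np.float64(0.0479), np.float64(0.0478)] edge [np.float64(-9.6), np.float64(-8.6), np.float64(-7.5), np.float64(-8.6)]
dot None [ 0.4538 -0.1693  0.038 ]
turn tool z 0.0 deg = 0.000 shares
t 48.65 heading -8.6 tilt 0.07 pos [ 0.4273 -0.1631  0.2045] shift shares [0.135 0.011 0.893]
```

Call:
{"name": "send_rows", "arguments": {"series": [[[0,0,0,0.135,0.012,0.1,70],[0,0,0,0,0,0.22,70],[0,0,0,0,0,0.22,70],[0,0,0,0,0,0.2,70],[0,0,0,0,0,0.1,70],[0,0,0,0,0,0.05,70],[0,0,0,0,0,0,70],[0,0,0,0,0,0,70]]], "grip_force": 40}}

```text
time_s: 49.65
tool_pos: [0.4536, -0.1697, 0.027]
ee_rot: [0.0, 0.997, -0.075, 0.001]
force: [-0.1, -0.1, 0.3]
width: 0.807
gripper_force: 0.0
```

Call:
{"name": "send_rows", "arguments": {"series": [[[0,0,0,0,0,0,20],[0,0,0,0,0,0,20],[0,0,0,0,0,0,20],[0,0,0,0,0,0,20],[0,0,0,0,0,-0.05,20],[0,0,0,0,0,-0.2,20],[0,0,0,0,0,-0.25,20],[0,0,0,0,0,-0.05,20]]]}}

```text
time_s: 50.65
tool_pos: [0.4545, -0.1699, 0.1397]
ee_rot: [0.001, 0.997, -0.075, 0.002]
force: [0.6, -0.0, -1.7]
width: 0.549
gripper_force: 40.0
```

Call:
{"name": "send_rows", "arguments": {"series": [[[0,0,-0.21,0,-0.1,0,20],[0,0,-0.21,0,-0.1,0,20],[0,0,-0.21,0,-0.1,0,20],[0,0,-0.21,0,-0.1,0,20],[0,0,-0.21,0,-0.1,0,20],[0,0,-0.21,0.1,0,0,20],[0,0,-0.21,0.1,0,0,20],[0,0,-0.21,0.1,0,0,20]]]}}

```text
time_s: 51.65
tool_pos: [0.475, -0.0292, 0.1358]
ee_rot: [-0.0, 0.832, 0.554, -0.0]
force: [0.8, 0.1, -0.3]
width: 0.545
gripper_force: 40.0
```

Call:
{"name": "send_rows", "arguments": {"series": [[[0,0,-0.21,0.2,0,0,20],[0,0,-0.215,0.2,0,0,20],[0,0,0,0,0,0,20],[0,0,0,0,0,0,20]]]}}

```text
time_s: 52.15
tool_pos: [0.4996, 0.0455, 0.1357]
ee_rot: [-0.0, 0.731, 0.682, -0.0]
force: [-0.2, -0.5, -0.5]
width: 0.547
gripper_force: 40.0
```

```bash
python3 held.py 3; python3 chk.py pics/held3
```

```text
47.21958067150563 39.99790549278259
dot px [282.78571429 272.4047619 ] in tool [-0.0005 -0.0017 -0.012 ]
turn tool z -0.6 deg = -0.014 shares
t 52.20 heading 86.0 tilt 0.06 pos [0.4996 0.045  0.1358] shift shares [ 0.808 -0.047  0.601]
[[243.0, 149.0], [243.0, 120.0], [300.0, 120.0], [300.0, 149.0]] [[0.4685, 0.0982, 0.026], [0.4709, 0.1214, 0.026], [0.5171, 0.1182, 0.026], [0.5158, 0.0949, 0.026]] [0.493  0.1082 0.026 ] [np.float64(0.0474), np.float64(0.0233), np.float64(0.0463), np.float64(0.0233)] [np.float64(-4.0), np.float64(-5.8), np.float64(-4.0), np.float64(-3.2)]
[[239.0, 43.0], [299.0, 43.0], [299.0, 107.0], [239.0, 107.0]] [[0.4735, 0.1786, 0.026], [0.5195, 0.1754, 0.026], [0.5168, 0.1283, 0.026], [0.4687, 0.1317, 0.026]] [0.4946 0.1535 0.026 ] [np.float64(0.0471), np.float64(0.0461), np.float64(0.0471), np.float64(0.0483)] [np.float64(-5.9), np.float64(-4.0), np.float64(-3.3), np.float64(-4.0)]
```

```bash
cat > prof.py <<'E'
from h import *
import sys
f,x0,y1=sys.argv[1],int(sys.argv[2]),int(sys.argv[3])
im=cv2.imread(f+".png");m=dict(np.load(f+".npz"));s=cv2.cvtColor(im,cv2.COLOR_BGR2HSV)[...,1].astype(float)
u=np.array([np.cos(np.radians(86.63)),np.sin(np.radians(86.63)),0]);o=np.array([.493,.095,0])
p=np.median(s[:y1,x0-4:x0+5],axis=1)
for y in range(y1):
    if y==0 or abs(p[y]-p[y-1])>12: print(y,int(p[y]),"board-y mm on square %.1f on tile %.1f"%tuple((plane(m,[(x0,y-.5)],z)[0]-o)@u*1e3 for z in(.012,.026)))
E
python3 prof.py pics/held3 262 150;echo;python3 prof.py pics/held2 302 130
```

```text
0 75 board-y mm on square 116.3 on tile 111.9
42 92 board-y mm on square 86.2 on tile 83.1
43 48 board-y mm on square 85.4 on tile 82.4
44 2 board-y mm on square 84.7 on tile 81.7
51 40 board-y mm on square 79.5 on tile 76.8
52 60 board-y mm on square 78.7 on tile 76.1
54 2 board-y mm on square 77.2 on tile 74.7
97 59 board-y mm on square 44.0 on tile 43.0
98 90 board-y mm on square 43.2 on tile 42.3
99 41 board-y mm on square 42.4 on tile 41.5
100 2 board-y mm on square 41.6 on tile 40.7
107 17 board-y mm on square 35.9 on tile 35.4
108 82 board-y mm on square 35.1 on tile 34.6
109 58 board-y mm on square 34.3 on tile 33.8
114 88 board-y mm on square 30.2 on tile 30.0
115 106 board-y mm on square 29.4 on tile 29.2
119 64 board-y mm on square 26.1 on tile 26.1
120 3 board-y mm on square 25.3 on tile 25.3
128 75 board-y mm on square 18.7 on tile 19.0
129 47 board-y mm on square 17.8 on tile 18.2
130 21 board-y mm on square 17.0 on tile 17.4
131 5 board-y mm on square 16.2 on tile 16.6

0 65 board-y mm on square 57.7 on tile 53.3
38 69 board-y mm on square 30.5 on tile 27.4
39 115 board-y mm on square 29.8 on tile 26.7
41 28 board-y mm on square 28.3 on tile 25.3
42 3 board-y mm on square 27.6 on tile 24.6
52 44 board-y mm on square 20.1 on tile 17.5
53 3 board-y mm on square 19.4 on tile 16.8
95 95 board-y mm on square -13.0 on tile -14.0
96 7 board-y mm on square -13.8 on tile -14.7
106 81 board-y mm on square -21.8 on tile -22.4
107 102 board-y mm on square -22.6 on tile -23.1
108 54 board-y mm on square -23.4 on tile -23.9
111 96 board-y mm on square -25.9 on tile -26.2
112 121 board-y mm on square -26.7 on tile -27.0
126 94 board-y mm on square -38.2 on tile -37.9
127 116 board-y mm on square -39.0 on tile -38.7
```

Call:
{"name": "send_rows", "arguments": {"series": [[[0,0,-0.014,0.2,-0.011,0,20],[0,0,0,0.2,-0.011,0,20],[0,0,0,0.2,-0.011,0,20],[0,0,0,0.197,-0.012,0,20],[0,0,0,0,0,0.2,20],[0,0,0,0,0,0.2,20],[0,0,0,0,0,0.15,20],[0,0,0,0,0,0,20]]]}}

```text
time_s: 53.2
tool_pos: [0.4993, 0.2038, 0.0243]
ee_rot: [-0.001, 0.728, 0.686, -0.002]
force: [-0.4, -0.1, 0.0]
width: 0.543
gripper_force: 40.0
```

Call:
{"name": "send_rows", "arguments": {"series": [[[0,0,0,0,0,0.025,20],[0,0,0,0,0,0.01,20],[0,0,0,0,0,0,20],[0,0,0,0,0,0,20]]]}}

```text
time_s: 53.7
tool_pos: [0.5007, 0.2058, 0.0196]
ee_rot: [0.0, 0.727, 0.687, 0.0]
force: [0.4, -0.5, -0.5]
width: 0.545
gripper_force: 40.0
```

```bash
python3 - <<'E'
from h import *
go([.500,.2046,.0155],86.63);print(state()["force"])
E
```

```text
turn tool z 0.1 deg = 0.003 shares
t 53.70 heading 86.8 tilt 0.04 pos [0.5007 0.2058 0.0196] shift shares [-0.006 -0.003  0.02 ]
[ 0.44460869 -0.54023319 -0.53938644]
```

Call:
{"name": "send_rows", "arguments": {"series": [[[0,0,0,-0.006,-0.003,0.01,20],[0,0,0,0,0,0.008,20],[0,0,0,0,0,0.005,20],[0,0,0,0,0,0,20],[0,0,0,0,0,0,20]]]}}

```text
time_s: 54.32
tool_pos: [0.4998, 0.2047, 0.0145]
ee_rot: [-0.0, 0.727, 0.687, 0.0]
force: [0.3, -0.8, -0.7]
width: 0.551
gripper_force: 40.0
```

Call:
{"name": "send_rows", "arguments": {"series": [[[0,0,0,0,0,0.003,20],[0,0,0,0,0,0.003,20],[0,0,0,0,0,0,20]]]}}

```text
time_s: 54.7
tool_pos: [0.4998, 0.2047, 0.0144]
ee_rot: [0.0, 0.727, 0.687, -0.0]
force: [-5.6, -4.1, 15.5]
width: 0.548
gripper_force: 40.0
```

Call:
{"name": "send_rows", "arguments": {"series": [[[0,0,0,0,0,-0.004,70],[0,0,0,0,0,0,70],[0,0,0,0,0,0,70],[0,0,0,0,0,-0.1,70],[0,0,0,0,0,-0.1,70],[0,0,0,-0.135,0,0,70],[0,0,0,-0.134,0,0,70],[0,0,0,0,0,0,70]]]}}

```text
time_s: 55.7
tool_pos: [0.4975, 0.1488, 0.0554]
ee_rot: [0.001, 0.728, 0.686, 0.0]
force: [0.2, 0.1, -0.1]
width: 0.801
gripper_force: 0.0
```

```bash
python3 - <<'E'
from h import *
go([.4972,.1509,.0165],86.63)
E
```

```text
turn tool z -0.0 deg = -0.001 shares
t 55.70 heading 86.6 tilt 0.11 pos [0.4975 0.1488 0.0554] shift shares [ 0.011 -0.003  0.194]
```

Call:
{"name": "send_rows", "arguments": {"series": [[[0,0,0,0,0,0.1,70],[0,0,0,0,0,0.09,70],[0,0,0,0,0,0,70],[0,0,0,0,0,0,20],[0,0,0,0,0,0,20],[0,0,0,0,0,0,20],[0,0,0,0,0,0,20],[0,0,0,0,0,0,20]]]}}

```text
time_s: 56.7
tool_pos: [0.497, 0.151, 0.0165]
ee_rot: [0.0, 0.727, 0.687, 0.0]
force: [-0.4, 0.1, 3.8]
width: 0.544
gripper_force: 40.0
```

Call:
{"name": "send_rows", "arguments": {"series": [[[0,0,0,0,0,-0.015,20],[0,0,0,0,0,0,20],[0,0,0,-0.011,0,0,20],[0,0,0,0,0,0,20],[0,0,0,0,0,0.013,20],[0,0,0,0,0,0,20],[0,0,0,0,0,0,20]]]}}

```text
time_s: 57.58
tool_pos: [0.4967, 0.1487, 0.0165]
ee_rot: [0.0, 0.727, 0.687, 0.0]
force: [0.5, 0.0, 0.3]
width: 0.545
gripper_force: 40.0
```

Call:
{"name": "send_rows", "arguments": {"series": [[[0,0,0,0,0,0.004,20],[0,0,0,0,0,0,20],[0,0,0,0,0,0,20]]]}}

```text
time_s: 57.95
tool_pos: [0.4967, 0.1487, 0.0164]
ee_rot: [0.0, 0.727, 0.687, -0.0]
force: [-4.9, -1.7, 11.6]
width: 0.547
gripper_force: 40.0
```

Call:
{"name": "send_rows", "arguments": {"series": [[[0,0,0,0,0,-0.002,70],[0,0,0,0,0,0,70],[0,0,0,0,0,0,70],[0,0,0,0,0,-0.05,70],[0,0,0,0,0,-0.25,70],[0,0,0.2,0,0,-0.25,70],[0,0,0.2,0,0,-0.25,70],[0,0,0.2,0,0,-0.12,70]]]}}

```text
time_s: 58.95
tool_pos: [0.4973, 0.1495, 0.2036]
ee_rot: [0.001, 0.868, 0.496, 0.002]
force: [1.4, 0.2, -0.2]
width: 0.803
gripper_force: 0.0
```

Call:
{"name": "send_rows", "arguments": {"series": [[[0,0,0.216,0,0,0,70],[0,0,0.216,0,0,0,70],[0,0,0.216,0,0,0,70],[0,0,0.216,0,0,0,70],[0,0,0.216,0,0,0,70],[0,0,0.216,0,0,0,70],[0,0,0.213,0,0,0,70],[0,0,0,0,0,0,70]]]}}

```text
time_s: 59.95
tool_pos: [0.4965, 0.149, 0.2007]
ee_rot: [-0.0, 0.998, -0.07, 0.0]
force: [0.1, 0.3, 0.2]
width: 0.803
gripper_force: 0.0
```

Call:
{"name": "send_rows", "arguments": {"series": [[[0,0,0,0.16,0.201,0,70],[0,0,0,0.16,0.201,0,70],[0,0,0,0.16,0.201,0,70],[0,0,0,0.16,0.201,0,70],[0,0,0,0.16,0.201,0,70],[0,0,0,0.16,0.201,0,70],[0,0,0,0.16,0.201,0,70],[0,0,0,0.158,0.2,0,70]]]}}

```text
time_s: 60.95
tool_pos: [0.7048, -0.2072, 0.2005]
ee_rot: [-0.0, 0.998, -0.069, 0.0]
force: [0.9, 0.5, -0.1]
width: 0.804
gripper_force: 0.0
```

```bash
python3 - <<'E'
from h import *
go([.7032,-.2062,.0445],-8.3)
E
```

```text
turn tool z 0.4 deg = 0.009 shares
t 60.95 heading -7.9 tilt 0.03 pos [ 0.7048 -0.2072  0.2005] shift shares [-0.009 -0.004  0.78 ]
```

Third stroke.

Call:
{"name": "send_rows", "arguments": {"series": [[[0,0,0.009,-0.009,-0.004,0.2,70],[0,0,0,0,0,0.25,70],[0,0,0,0,0,0.2,70],[0,0,0,0,0,0.13,70],[0,0,0,0,0,0,70],[0,0,0,0,0,0,10],[0,0,0,0,0,0,10],[0,0,0,0,0,0,10]]], "grip_force": 40}}

```text
time_s: 61.95
tool_pos: [0.703, -0.2047, 0.0454]
ee_rot: [0.0, 0.997, -0.074, 0.001]
force: [0.1, 0.0, 0.1]
width: 0.55
gripper_force: 0.0
```

Call:
{"name": "send_rows", "arguments": {"series": [[[0,0,0,0,0,0,10],[0,0,0,0,0,0,10],[0,0,0,0,0,0,10],[0,0,0,-0.05,0,0,10],[0,0,0,-0.05,0,0,10],[0,0,0,-0.08,0,0,10],[0,0,0,-0.08,0,0,10],[0,0,0,-0.08,0,0,10]]]}}

```text
time_s: 62.95
tool_pos: [0.635, -0.1963, 0.0442]
ee_rot: [0.001, 0.997, -0.075, 0.001]
force: [2.5, -5.7, -0.9]
width: 0.249
gripper_force: 40.0
```

Call:
{"name": "send_rows", "arguments": {"series": [[[0,0,0,-0.06,0,0,10],[0,0,0,-0.04,0,0,10],[0,0,0,-0.026,0,0,10],[0,0,0,0,0,0,10],[0,0,0,0,0,0,10]]]}}

```text
time_s: 63.58
tool_pos: [0.6112, -0.1928, 0.0442]
ee_rot: [0.001, 0.997, -0.075, 0.001]
force: [6.7, -6.9, -5.0]
width: 0.249
gripper_force: 40.0
```

```bash
python3 - <<'E'
from h import *
go([.612,-.193,.0445]);s=state();print(s["force"],s["width"])
E
```

```text
t 63.58 heading -8.6 tilt 0.20 pos [ 0.6112 -0.1928  0.0442] shift shares [ 0.004  0.    -0.001]
[ 6.74676799 -6.91633182 -5.00174085] 0.24920847615764724
```

Call:
{"name": "send_rows", "arguments": {"series": [[[0,0,0,0.05,0,0,10],[0,0,0,0.09,0,0,10],[0,0,0,0.09,0,0,10],[0,0,0,0.09,0,0,10],[0,0,0,0.08,0,0,10],[0,0,0,0.05,0,0,10],[0,0,0,0.024,0,0,10],[0,0,0,0,0,0,10]]]}}

```text
time_s: 64.58
tool_pos: [0.7023, -0.2062, 0.0442]
ee_rot: [0.001, 0.997, -0.075, -0.002]
force: [-10.7, -2.6, 6.8]
width: 0.254
gripper_force: 40.0
```

Call:
{"name": "send_rows", "arguments": {"series": [[[0,0,0,0,0,0,10],[0,0,0,-0.004,0,0,70],[0,0,0,0,0,0,70],[0,0,0,0,0,0,70],[0,0,0,0,0,-0.15,70],[0,0,0,0,0,-0.25,70],[0,0,0,0,0,-0.25,70],[0,0,0,-0.1,0,-0.15,70]]]}}

```text
time_s: 65.58
tool_pos: [0.6847, -0.2011, 0.2069]
ee_rot: [-0.0, 0.997, -0.074, 0.002]
force: [0.6, 0.2, -0.0]
width: 0.801
gripper_force: 0.0
```

Call:
{"name": "send_rows", "arguments": {"series": [[[0,0,0,-0.26,0,0,70],[0,0,0,-0.26,0,0,70],[0,0,0,-0.26,0,0,70],[0,0,0,-0.26,0,0,70],[0,0,0,-0.26,0,0,70],[0,0,0,0,0,0,70],[0,0,0,0,0,0,70]]]}}

```text
time_s: 66.45
tool_pos: [0.4269, -0.1632, 0.2047]
ee_rot: [0.0, 0.997, -0.074, 0.001]
force: [-0.1, 0.5, -0.5]
width: 0.802
gripper_force: 0.0
```

```bash
python3 tile.py
```

```text
quad [[262.0, 141.0], [308.0, 141.0], [308.0, 188.0], [262.0, 188.0]] ctr [ 0.4538 -0.1693  0.038 ] sides [np.float64(0.0479), np.float64(0.046), np.float64(0.0479), np.float64(0.0478)] edge [np.float64(-9.5), np.float64(-8.6), np.float64(-7.4), np.float64(-8.6)]
dot None [ 0.4538 -0.1693  0.038 ]
turn tool z 0.0 deg = 0.000 shares
t 66.50 heading -8.5 tilt 0.07 pos [ 0.4273 -0.163   0.2045] shift shares [0.135 0.011 0.893]
```

Identical to the last pick, so I repeat it.

Call:
{"name": "send_rows", "arguments": {"series": [[[0,0,0,0.135,0.012,0.1,70],[0,0,0,0,0,0.22,70],[0,0,0,0,0,0.22,70],[0,0,0,0,0,0.2,70],[0,0,0,0,0,0.1,70],[0,0,0,0,0,0.05,70],[0,0,0,0,0,0,70],[0,0,0,0,0,0,70]]], "grip_force": 40}}

```text
time_s: 67.5
tool_pos: [0.4536, -0.1696, 0.027]
ee_rot: [0.0, 0.997, -0.074, 0.001]
force: [1.3, 0.8, 0.2]
width: 0.807
gripper_force: 0.0
```

Call:
{"name": "send_rows", "arguments": {"series": [[[0,0,0,0,0,0,20],[0,0,0,0,0,0,20],[0,0,0,0,0,0,20],[0,0,0,0,0,0,20],[0,0,0,0,0,-0.05,20],[0,0,0,0,0,-0.2,20],[0,0,0,0,0,-0.25,20],[0,0,0,0,0,-0.05,20]]]}}

```text
time_s: 68.5
tool_pos: [0.4545, -0.1699, 0.1398]
ee_rot: [0.001, 0.997, -0.074, 0.002]
force: [0.0, 0.2, -1.3]
width: 0.545
gripper_force: 40.0
```

Call:
{"name": "send_rows", "arguments": {"series": [[[0,0,-0.21,0,-0.1,0,20],[0,0,-0.21,0,-0.1,0,20],[0,0,-0.21,0,-0.1,0,20],[0,0,-0.21,0,-0.1,0,20],[0,0,-0.21,0,-0.1,0,20],[0,0,-0.21,0.1,0,0,20],[0,0,-0.21,0.1,0,0,20],[0,0,-0.21,0.1,0,0,20]]]}}

```text
time_s: 69.5
tool_pos: [0.4749, -0.0291, 0.1358]
ee_rot: [-0.0, 0.832, 0.555, -0.0]
force: [0.5, 0.5, -1.4]
width: 0.544
gripper_force: 40.0
```

Call:
{"name": "send_rows", "arguments": {"series": [[[0,0,-0.21,0.2,0,0,20],[0,0,-0.225,0.2,0,0,20],[0,0,0,0.25,0,0,20],[0,0,0,0,0,0,20],[0,0,0,0,0,0,20]]]}}

```text
time_s: 70.12
tool_pos: [0.5024, 0.0957, 0.1357]
ee_rot: [-0.0, 0.728, 0.686, -0.0]
force: [-0.1, -0.2, -0.9]
width: 0.546
gripper_force: 40.0
```

```bash
python3 held.py 4; python3 chk.py pics/held4; python3 prof.py pics/held4 262 170
```

```text
47.52809798604226 39.99828815460205
dot px [282.80876494 272.43824701] in tool [-0.0004 -0.0018 -0.012 ]
turn tool z -0.1 deg = -0.001 shares
t 70.17 heading 86.6 tilt 0.06 pos [0.5025 0.095  0.1357] shift shares [ 0.837 -0.047  0.601]
[[243.0, 114.0], [300.0, 114.0], [300.0, 149.0], [243.0, 149.0]] [[0.4733, 0.176, 0.026], [0.5194, 0.1733, 0.026], [0.5181, 0.1453, 0.026], [0.4708, 0.1481, 0.026]] [0.4954 0.1607 0.026 ] [np.float64(0.028), np.float64(0.0461), np.float64(0.028), np.float64(0.0474)] [np.float64(-5.2), np.float64(-3.4), np.float64(-2.6), np.float64(-3.4)]
[[241.0, 38.0], [301.0, 38.0], [301.0, 102.0], [241.0, 102.0]] [[0.4769, 0.232, 0.026], [0.5227, 0.2292, 0.026], [0.5206, 0.1825, 0.026], [0.4726, 0.1853, 0.026]] [0.4982 0.2072 0.026 ] [np.float64(0.0468), np.float64(0.0459), np.float64(0.0468), np.float64(0.0481)] [np.float64(-5.3), np.float64(-3.4), np.float64(-2.6), np.float64(-3.4)]
0 83 board-y mm on square 166.5 on tile 162.0
34 88 board-y mm on square 142.2 on tile 138.9
35 125 board-y mm on square 141.4 on tile 138.2
38 45 board-y mm on square 139.2 on tile 13
[... 358 characters left out ...]
 on tile 95.4
95 4 board-y mm on square 95.7 on tile 94.7
103 66 board-y mm on square 89.3 on tile 88.6
107 95 board-y mm on square 86.0 on tile 85.5
108 114 board-y mm on square 85.2 on tile 84.7
112 91 board-y mm on square 82.0 on tile 81.6
113 65 board-y mm on square 81.2 on tile 80.9
114 16 board-y mm on square 80.3 on tile 80.1
115 1 board-y mm on square 79.5 on tile 79.3
123 56 board-y mm on square 72.9 on tile 73.0
124 36 board-y mm on square 72.1 on tile 72.3
125 20 board-y mm on square 71.3 on tile 71.5
126 2 board-y mm on square 70.4 on tile 70.7
162 29 board-y mm on square 39.6 on tile 41.4
163 80 board-y mm on square 38.7 on tile 40.5
165 47 board-y mm on square 37.0 on tile 38.8
```

```bash
python3 - <<'E'
from h import *
for f,rows in(("held4",(40,60,70,85,30)),("held3",(48,70,85,30)),("held2",(46,70,90))):
    im=cv2.imread(f"pics/{f}.png");m=dict(np.load(f"pics/{f}.npz"));s=cv2.cvtColor(im,cv2.COLOR_BGR2HSV)[...,1].astype(float);v=cv2.cvtColor(im,cv2.COLOR_BGR2HSV)[...,2].astype(float)
    a=np.radians(86.63);e=np.array([np.sin(a),-np.cos(a),0]);o=np.array([.493,.095,0])
    for y in rows:
        ps=np.median(s[y-1:y+2],axis=0);pv=np.median(v[y-1:y+2],axis=0);out=[]
        for x in range(205,350):
            if abs(ps[x+1]-ps[x-1])>22 or abs(pv[x+1]-pv[x-1])>25: out.append((x,int(ps[x]),*[round(float((plane(m,[(x,y)],z)[0]-o)@e*1e3),1) for z in(.012,.026)]))
        # keep only first/last of runs
        print(f,y,[t for i,t in enumerate(out) if i==0 or t[0]-out[i-1][0]>1 or i==len(out)-1])
E
```

```text
held4 40 [(205, 136, -54.9, -51.8), (239, 136, -27.5, -25.7), (301, 12, 22.5, 21.8), (305, 107, 25.7, 24.8), (339, 139, 53.1, 50.9), (343, 132, 56.3, 54.0)]
held4 60 [(206, 130, -55.0, -51.9), (240, 132, -27.2, -25.4), (248, 2, -20.6, -19.2), (290, 5, 13.7, 13.4), (293, 78, 16.2, 15.7), (301, 14, 22.7, 22.0), (305, 107, 26.0, 25.1), (338, 136, 52.9, 50.7), (342, 116, 56.2, 53.8), (343, 127, 57.0, 54.6)]
held4 70 [(206, 131, -55.4, -52.3), (240, 130, -27.4, -25.7), (247, 23, -21.6, -20.2), (267, 3, -5.2, -4.5), (274, 43, 0.6, 0.9), (292, 5, 15.4, 15.0), (301, 15, 22.8, 22.1), (307, 112, 27.7, 26.8), (338, 137, 53.3, 51.0), (342, 115, 56.6, 54.2), (343, 126, 57.4, 54.9)]
held4 85 [(207, 128, -55.3, -52.2), (241, 125, -27.0, -25.3), (251, 5, -18.6, -17.3), (254, 101, -16.1, -15.0), (287, 5, 11.3, 11.1), (301, 23, 23.0, 22.2), (304, 99, 25.5, 24.6), (337, 133, 52.9, 50.7), (341, 123, 56.3, 53.9)]
held4 30 [(205, 142, -54.5, -51.4), (240, 116, -26.4, -24.7), (305, 89, 25.6, 24.7), (339, 138, 52.8, 50.6), (344, 129, 56.8, 54.4)]
held3 48 [(205, 138, -53.8, -50.7), (238, 127, -27.0, -25.3),
[... 579 characters left out ...]
57.4, 55.0)]
held3 30 [(238, 111, -26.4, -24.7), (303, 89, 25.6, 24.8), (338, 143, 53.6, 51.4), (341, 131, 56.0, 53.7), (342, 135, 56.8, 54.4)]
held2 46 [(222, 135, -55.1, -52.7), (258, 111, -26.0, -25.0), (320, 12, 24.1, 22.6), (324, 124, 27.4, 25.7), (325, 117, 28.2, 26.4)]
held2 70 [(223, 132, -55.4, -53.0), (258, 119, -26.6, -25.6), (265, 3, -20.8, -20.1), (289, 14, -1.1, -1.4), (291, 15, 0.6, 0.2), (311, 2, 17.0, 15.8), (319, 2, 23.6, 22.1), (323, 110, 26.9, 25.2)]
held2 90 [(225, 131, -54.6, -52.3), (259, 93, -26.2, -25.3), (263, 1, -22.9, -22.1), (271, 3, -16.2, -15.8), (274, 96, -13.7, -13.4), (304, 7, 11.3, 10.4), (319, 5, 23.8, 22.3), (323, 114, 27.1, 25.5), (324, 111, 28.0, 26.3)]
```

Call:
{"name": "send_rows", "arguments": {"series": [[[0,0,0,0.207,-0.011,0,20],[0,0,0,0.207,-0.011,0,20],[0,0,0,0.207,-0.011,0,20],[0,0,0,0.204,-0.011,0,20],[0,0,0,0,0,0.2,20],[0,0,0,0,0,0.2,20],[0,0,0,0,0,0.15,20],[0,0,0,0,0,0,20]]]}}

```text
time_s: 71.18
tool_pos: [0.5028, 0.2591, 0.0242]
ee_rot: [-0.0, 0.728, 0.685, -0.002]
force: [0.1, -0.4, -0.4]
width: 0.547
gripper_force: 40.0
```

Call:
{"name": "send_rows", "arguments": {"series": [[[0,0,0,0,0,0.025,20],[0,0,0,0,0,0.01,20],[0,0,0,0,0,0,20],[0,0,0,0,0,0,20]]]}}

```text
time_s: 71.68
tool_pos: [0.5039, 0.2615, 0.0196]
ee_rot: [0.0, 0.728, 0.686, 0.0]
force: [-0.8, -0.2, -1.2]
width: 0.546
gripper_force: 40.0
```

```bash
python3 - <<'E'
from h import *
go([.5034,.2606,.0155],86.63);print(state()["force"])
E
```

```text
turn tool z -0.0 deg = -0.000 shares
t 71.67 heading 86.6 tilt 0.04 pos [0.5039 0.2615 0.0196] shift shares [-0.005 -0.002  0.021]
[-0.76096293 -0.22812694 -1.16004784]
```

Call:
{"name": "send_rows", "arguments": {"series": [[[0,0,0,-0.005,-0.002,0.01,20],[0,0,0,0,0,0.008,20],[0,0,0,0,0,0.005,20],[0,0,0,0,0,0,20],[0,0,0,0,0,0,20]]]}}

```text
time_s: 72.3
tool_pos: [0.5032, 0.2605, 0.0145]
ee_rot: [0.0, 0.728, 0.686, 0.0]
force: [-0.5, 0.1, -1.1]
width: 0.549
gripper_force: 40.0
```

Call:
{"name": "send_rows", "arguments": {"series": [[[0,0,0,0,0,0.003,20],[0,0,0,0,0,0.003,20],[0,0,0,0,0,0,20]]]}}

```text
time_s: 72.68
tool_pos: [0.5032, 0.2605, 0.0144]
ee_rot: [0.0, 0.728, 0.686, -0.0]
force: [-5.5, -4.1, 13.9]
width: 0.544
gripper_force: 40.0
```

Call:
{"name": "send_rows", "arguments": {"series": [[[0,0,0,0,0,-0.003,70],[0,0,0,0,0,0,70],[0,0,0,0,0,0,70],[0,0,0,0,0,-0.05,70],[0,0,0,0,0,-0.25,70],[0,0,0.2,0,0,-0.25,70],[0,0,0.2,0,0,-0.25,70],[0,0,0.2,0,0,-0.12,70]]]}}

```text
time_s: 73.68
tool_pos: [0.5037, 0.2614, 0.2016]
ee_rot: [0.0, 0.869, 0.495, 0.002]
force: [0.7, 0.6, -0.5]
width: 0.804
gripper_force: 0.0
```

```bash
python3 - <<'E'
from h import *
b,mb=grab("side");cv2.imwrite("pics/s11.png",b[:,:,::-1]);t,_=grab("top");cv2.imwrite("pics/t11.png",t[:,:,::-1])
for n in("side0","side4","s11"):
    im=cv2.imread(f"pics/{n}.png");h=cv2.cvtColor(im,cv2.COLOR_BGR2HSV);print(n,[h[y,231].tolist() for y in range(308,348,3)])
go([.7032,-.2062,.2],-8.3)
E
```

```text
side0 [[15, 196, 211], [15, 192, 209], [15, 200, 172], [17, 81, 151], [18, 72, 163], [19, 71, 186], [19, 74, 162], [19, 70, 172], [17, 72, 163], [19, 70, 174], [17, 74, 163], [14, 108, 139], [15, 191, 179], [15, 198, 221]]
side4 [[14, 176, 132], [14, 179, 131], [16, 192, 125], [17, 87, 164], [18, 72, 174], [19, 71, 201], [18, 72, 173], [19, 70, 183], [18, 74, 175], [19, 69, 186], [18, 74, 173], [15, 105, 150], [15, 183, 138], [14, 185, 160]]
s11 [[15, 194, 221], [15, 193, 219], [15, 193, 185], [17, 84, 166], [18, 74, 213], [18, 77, 213], [19, 74, 210], [18, 73, 212], [18, 119, 190], [19, 70, 218], [18, 74, 173], [15, 105, 148], [15, 201, 192], [15, 190, 231]]
turn tool z 67.8 deg = 1.506 shares
t 73.78 heading 59.5 tilt 0.31 pos [0.5042 0.2616 0.2016] shift shares [1.322 2.171 0.009]
```

The side-view profile indicates one more tile in the tower (four at the start), so I'll make a fourth stroke.

Call:
{"name": "send_rows", "arguments": {"series": [[[0,0,0.215,0,0,0,70],[0,0,0.215,0,0,0,70],[0,0,0.215,0,0,0,70],[0,0,0.215,0,0,0,70],[0,0,0.215,0,0,0,70],[0,0,0.215,0,0,0,70],[0,0,0.216,0,0,0,70],[0,0,0,0,0,0,70]]]}}

```text
time_s: 74.78
tool_pos: [0.5028, 0.2604, 0.1974]
ee_rot: [0.0, 0.998, -0.069, -0.0]
force: [0.8, 0.1, -0.2]
width: 0.805
gripper_force: 0.0
```

Call:
{"name": "send_rows", "arguments": {"series": [[[0,0,0,0.15,0.24,0,70],[0,0,0,0.15,0.24,0,70],[0,0,0,0.15,0.24,0,70],[0,0,0,0.15,0.24,0,70],[0,0,0,0.15,0.24,0,70],[0,0,0,0.15,0.24,0,70],[0,0,0,0.15,0.24,0,70],[0,0,0,0.15,0.24,0,70]]]}}

```text
time_s: 75.78
tool_pos: [0.6868, -0.1554, 0.1976]
ee_rot: [-0.0, 0.998, -0.068, -0.0]
force: [0.5, 0.9, -0.1]
width: 0.807
gripper_force: 0.0
```

Call:
{"name": "send_rows", "arguments": {"series": [[[0,0,0,0.122,0.25,0,70],[0,0,0,0,0,0,70],[0,0,0,0,0,0,70]]]}}

```text
time_s: 76.15
tool_pos: [0.7033, -0.2061, 0.1972]
ee_rot: [-0.001, 0.998, -0.069, -0.0]
force: [-0.1, 0.6, 0.0]
width: 0.806
gripper_force: 0.0
```

```bash
python3 - <<'E'
from h import *
go([.7032,-.2062,.0445],-8.3)
E
```

```text
turn tool z 0.4 deg = 0.009 shares
t 76.15 heading -7.9 tilt 0.09 pos [ 0.7033 -0.2061  0.1972] shift shares [0.    0.002 0.764]
```

Call:
{"name": "send_rows", "arguments": {"series": [[[0,0,0.009,0,0,0.2,70],[0,0,0,0,0,0.25,70],[0,0,0,0,0,0.2,70],[0,0,0,0,0,0.114,70],[0,0,0,0,0,0,70],[0,0,0,0,0,0,10],[0,0,0,0,0,0,10],[0,0,0,0,0,0,10]]], "grip_force": 40}}

```text
time_s: 77.15
tool_pos: [0.7041, -0.2068, 0.0464]
ee_rot: [0.0, 0.997, -0.074, 0.001]
force: [-0.0, 0.1, 0.3]
width: 0.549
gripper_force: 0.0
```

Call:
{"name": "send_rows", "arguments": {"series": [[[0,0,0,0,0,0,10],[0,0,0,0,0,0,10],[0,0,0,0,0,0,10],[0,0,0,-0.05,0,0,10],[0,0,0,-0.05,0,0,10],[0,0,0,-0.08,0,0,10],[0,0,0,-0.08,0,0,10],[0,0,0,-0.08,0,0,10]]]}}

```text
time_s: 78.15
tool_pos: [0.6353, -0.1964, 0.0452]
ee_rot: [0.0, 0.997, -0.074, 0.0]
force: [2.7, 1.7, -1.9]
width: 0.244
gripper_force: 40.0
```

Call:
{"name": "send_rows", "arguments": {"series": [[[0,0,0,-0.06,0,0,10],[0,0,0,-0.04,0,0,10],[0,0,0,-0.026,0,0,10],[0,0,0,0,0,0,10],[0,0,0,0,0,0,10]]]}}

```text
time_s: 78.78
tool_pos: [0.6124, -0.193, 0.0452]
ee_rot: [0.0, 0.997, -0.074, 0.001]
force: [8.2, -1.3, -7.0]
width: 0.248
gripper_force: 40.0
```

```bash
python3 - <<'E'
from h import *
go([.612,-.193,.0445]);s=state();print(s["force"],s["width"])
E
```

```text
t 78.78 heading -8.5 tilt 0.15 pos [ 0.6124 -0.193   0.0452] shift shares [-0.002  0.     0.003]
[ 8.19693287 -1.2714103  -7.0385947 ] 0.2481229359915975
```

Call:
{"name": "send_rows", "arguments": {"series": [[[0,0,0,0.05,0,0,10],[0,0,0,0.09,0,0,10],[0,0,0,0.09,0,0,10],[0,0,0,0.09,0,0,10],[0,0,0,0.08,0,0,10],[0,0,0,0.05,0,0,10],[0,0,0,0.026,0,0,10],[0,0,0,0,0,0,10]]]}}

```text
time_s: 79.78
tool_pos: [0.7035, -0.2065, 0.0451]
ee_rot: [-0.0, 0.997, -0.074, -0.003]
force: [-11.8, 3.1, 9.3]
width: 0.253
gripper_force: 40.0
```

Call:
{"name": "send_rows", "arguments": {"series": [[[0,0,0,0,0,0,10],[0,0,0,-0.006,0,0,70],[0,0,0,0,0,0,70],[0,0,0,0,0,0,70],[0,0,0,0,0,-0.15,70],[0,0,0,0,0,-0.25,70],[0,0,0,0,0,-0.25,70],[0,0,0,-0.1,0,-0.15,70]]]}}

```text
time_s: 80.78
tool_pos: [0.6857, -0.2036, 0.2079]
ee_rot: [0.0, 0.997, -0.074, 0.002]
force: [-0.1, 0.1, 0.6]
width: 0.796
gripper_force: 0.0
```

Call:
{"name": "send_rows", "arguments": {"series": [[[0,0,0,-0.26,0,0,70],[0,0,0,-0.26,0,0,70],[0,0,0,-0.26,0,0,70],[0,0,0,-0.26,0,0,70],[0,0,0,-0.26,0,0,70],[0,0,0,0,0,0,70],[0,0,0,0,0,0,70]]]}}

```text
time_s: 81.65
tool_pos: [0.428, -0.1654, 0.2057]
ee_rot: [0.0, 0.997, -0.075, 0.001]
force: [-0.4, -0.5, 1.0]
width: 0.803
gripper_force: 0.0
```

```bash
python3 tile.py; python3 - <<'E'
from h import *
im,m=grab("side");h=cv2.cvtColor(im,cv2.COLOR_RGB2HSV);print([h[y,231].tolist() for y in range(308,348,3)])
E
```

```text
quad [[260.0, 143.0], [306.0, 143.0], [306.0, 189.0], [260.0, 189.0]] ctr [ 0.4535 -0.1692  0.038 ] sides [np.float64(0.0471), np.float64(0.0462), np.float64(0.0471), np.float64(0.048)] edge [np.float64(-9.6), np.float64(-8.6), np.float64(-7.5), np.float64(-8.6)]
dot None [ 0.4535 -0.1692  0.038 ]
turn tool z 0.1 deg = 0.001 shares
t 81.70 heading -8.5 tilt 0.07 pos [ 0.4283 -0.1652  0.2055] shift shares [0.127 0.001 0.898]
[[14, 178, 135], [14, 184, 136], [15, 194, 195], [14, 175, 121], [14, 180, 142], [14, 183, 141], [14, 179, 147], [15, 181, 145], [14, 183, 145], [14, 185, 132], [14, 185, 145], [15, 188, 144], [14, 177, 144], [15, 180, 146]]
```

The tower is now empty, and the fifth and last tile is at the outlet.

Call:
{"name": "send_rows", "arguments": {"series": [[[0,0,0,0.128,0.003,0.1,70],[0,0,0,0,0,0.22,70],[0,0,0,0,0,0.22,70],[0,0,0,0,0,0.2,70],[0,0,0,0,0,0.1,70],[0,0,0,0,0,0.055,70],[0,0,0,0,0,0,70],[0,0,0,0,0,0,70]]], "grip_force": 40}}

```text
time_s: 82.75
tool_pos: [0.4535, -0.1697, 0.027]
ee_rot: [0.0, 0.997, -0.074, 0.001]
force: [-0.2, -0.5, -0.2]
width: 0.807
gripper_force: 0.0
```

Call:
{"name": "send_rows", "arguments": {"series": [[[0,0,0,0,0,0,20],[0,0,0,0,0,0,20],[0,0,0,0,0,0,20],[0,0,0,0,0,0,20],[0,0,0,0,0,-0.05,20],[0,0,0,0,0,-0.2,20],[0,0,0,0,0,-0.25,20],[0,0,0,0,0,-0.05,20]]]}}

```text
time_s: 83.75
tool_pos: [0.4544, -0.1699, 0.1398]
ee_rot: [0.001, 0.997, -0.074, 0.003]
force: [-0.1, -1.0, -1.4]
width: 0.548
gripper_force: 40.0
```

Call:
{"name": "send_rows", "arguments": {"series": [[[0,0,-0.21,0,-0.1,0,20],[0,0,-0.21,0,-0.1,0,20],[0,0,-0.21,0,-0.1,0,20],[0,0,-0.21,0,-0.1,0,20],[0,0,-0.21,0,-0.1,0,20],[0,0,-0.21,0.1,0,0,20],[0,0,-0.21,0.1,0,0,20],[0,0,-0.21,0.1,0,0,20]]]}}

```text
time_s: 84.75
tool_pos: [0.4748, -0.0291, 0.1358]
ee_rot: [-0.0, 0.832, 0.554, -0.0]
force: [-0.6, 0.1, -1.0]
width: 0.546
gripper_force: 40.0
```

Call:
{"name": "send_rows", "arguments": {"series": [[[0,0,-0.21,0.2,0,0,20],[0,0,-0.225,0.2,0,0,20],[0,0,0,0.25,0,0,20],[0,0,0,0.28,0,0,20],[0,0,0,0,0,0,20],[0,0,0,0,0,0,20]]]}}

```text
time_s: 85.5
tool_pos: [0.5056, 0.1516, 0.1356]
ee_rot: [-0.0, 0.727, 0.686, -0.001]
force: [0.1, -0.7, -1.2]
width: 0.547
gripper_force: 40.0
```

```bash
python3 held.py 5; python3 chk.py pics/held5; python3 prof.py pics/held5 262 125; python3 -c "
from h import *
go([.5065,.3165,.0155],86.63)"
```

```text
47.375547617686465 39.998652935028076
dot px [282.75686275 272.27058824] in tool [-0.0001 -0.0019 -0.012 ]
turn tool z -0.1 deg = -0.002 shares
t 85.55 heading 86.6 tilt 0.07 pos [0.5058 0.1508 0.1357] shift shares [ 0.838 -0.047  0.6  ]
[[243.0, 114.0], [300.0, 114.0], [300.0, 149.0], [243.0, 149.0]] [[0.4766, 0.2318, 0.026], [0.5226, 0.2291, 0.026], [0.5213, 0.2012, 0.026], [0.474, 0.204, 0.026]] [0.4986 0.2165 0.026 ] [np.float64(0.028), np.float64(0.0461), np.float64(0.028), np.float64(0.0474)] [np.float64(-5.2), np.float64(-3.4), np.float64(-2.6), np.float64(-3.4)]
[[241.0, 39.0], [301.0, 39.0], [301.0, 102.0], [241.0, 102.0]] [[0.48, 0.2871, 0.026], [0.5258, 0.2843, 0.026], [0.5238, 0.2383, 0.026], [0.4758, 0.2412, 0.026]] [0.5014 0.2627 0.026 ] [np.float64(0.0461), np.float64(0.0459), np.float64(0.0461), np.float64(0.0481)] [np.float64(-5.2), np.float64(-3.4), np.float64(-2.6), np.float64(-3.4)]
0 82 board-y mm on square 222.4 on tile 217.9
34 90 board-y mm on square 198.0 on tile 194.8
35 124 board-y mm on square 197.3 on tile 194.1
38 48 board-y mm on square 195.1 on tile 19
[... 334 characters left out ...]
22 board-y mm on square 152.4 on tile 151.3
95 3 board-y mm on square 151.6 on tile 150.6
103 61 board-y mm on square 145.2 on tile 144.5
104 97 board-y mm on square 144.4 on tile 143.7
105 65 board-y mm on square 143.6 on tile 143.0
107 95 board-y mm on square 142.0 on tile 141.4
108 114 board-y mm on square 141.1 on tile 140.7
112 88 board-y mm on square 137.9 on tile 137.6
113 65 board-y mm on square 137.1 on tile 136.8
114 4 board-y mm on square 136.3 on tile 136.0
122 53 board-y mm on square 129.7 on tile 129.8
123 36 board-y mm on square 128.9 on tile 129.0
turn tool z -0.1 deg = -0.002 shares
t 85.55 heading 86.6 tilt 0.07 pos [0.5058 0.1508 0.1357] shift shares [ 0.828 -0.045  0.6  ]
```

Call:
{"name": "send_rows", "arguments": {"series": [[[0,0,0,0.207,-0.011,0,20],[0,0,0,0.207,-0.011,0,20],[0,0,0,0.207,-0.011,0,20],[0,0,0,0.206,-0.012,0,20],[0,0,0,0,0,0.2,20],[0,0,0,0,0,0.2,20],[0,0,0,0,0,0.15,20],[0,0,0,0,0,0,20]]]}}

```text
time_s: 86.55
tool_pos: [0.5061, 0.315, 0.024]
ee_rot: [-0.0, 0.728, 0.685, -0.002]
force: [-1.2, 0.4, 0.0]
width: 0.546
gripper_force: 40.0
```

Call:
{"name": "send_rows", "arguments": {"series": [[[0,0,0,0,0,0.025,20],[0,0,0,0,0,0.01,20],[0,0,0,0,0,0,20],[0,0,0,0,0,0,20]]]}}

```text
time_s: 87.05
tool_pos: [0.5069, 0.3178, 0.0196]
ee_rot: [0.0, 0.728, 0.686, 0.0]
force: [-0.3, 0.2, -0.8]
width: 0.544
gripper_force: 40.0
```

```bash
python3 - <<'E'
from h import *
go([.5065,.3165,.0155],86.63);print(state()["force"])
E
```

```text
turn tool z 0.0 deg = 0.000 shares
t 87.05 heading 86.6 tilt 0.04 pos [0.5069 0.3178 0.0196] shift shares [-0.006 -0.002  0.021]
[-0.32197566  0.17450067 -0.82900374]
```

Call:
{"name": "send_rows", "arguments": {"series": [[[0,0,0,-0.006,-0.002,0.01,20],[0,0,0,0,0,0.008,20],[0,0,0,0,0,0.005,20],[0,0,0,0,0,0,20],[0,0,0,0,0,0,20]]]}}

```text
time_s: 87.68
tool_pos: [0.5062, 0.3165, 0.0145]
ee_rot: [0.0, 0.728, 0.686, -0.0]
force: [0.2, -0.2, -1.0]
width: 0.546
gripper_force: 40.0
```

Call:
{"name": "send_rows", "arguments": {"series": [[[0,0,0,0,0,0.003,20],[0,0,0,0,0,0.003,20],[0,0,0,0,0,0,20]]]}}

```text
time_s: 88.05
tool_pos: [0.5062, 0.3165, 0.0145]
ee_rot: [0.0, 0.728, 0.686, -0.0]
force: [-4.6, -4.5, 12.1]
width: 0.546
gripper_force: 40.0
```

Call:
{"name": "send_rows", "arguments": {"series": [[[0,0,0,0,0,-0.003,70],[0,0,0,0,0,0,70],[0,0,0,0,0,0,70],[0,0,0,0,0,-0.05,70],[0,0,0,0,0,-0.25,70],[0,0,0,-0.25,0,-0.25,70],[0,0,0,-0.3,0,-0.25,70],[0,0,0,-0.3,0,0,70]]]}}

```text
time_s: 89.05
tool_pos: [0.4985, 0.165, 0.1618]
ee_rot: [0.001, 0.727, 0.687, 0.003]
force: [0.4, -1.4, -1.2]
width: 0.803
gripper_force: 0.0
```

Call:
{"name": "send_rows", "arguments": {"series": [[[0,0,0,-0.3,0,0,70],[0,0,0,-0.3,0,0,70],[0,0,0,0,0,0,70],[0,0,0,0,0,0,70]]]}}

```text
time_s: 89.55
tool_pos: [0.4903, 0.0454, 0.1587]
ee_rot: [0.0, 0.728, 0.686, 0.0]
force: [0.2, 0.4, 0.8]
width: 0.806
gripper_force: 0.0
```

```bash
python3 - <<'E'
from h import *
im,m=grab("wrist");cv2.imwrite("pics/end.png",im[:,:,::-1]);np.savez("pics/end.npz",**m)
k=cv2.inRange(cv2.cvtColor(im,cv2.COLOR_RGB2HSV),np.array((0,0,140)),np.array((180,35,255)));k[240:]=0
k=cv2.morphologyEx(cv2.morphologyEx(k,cv2.MORPH_CLOSE,np.ones((5,5))),cv2.MORPH_OPEN,np.ones((9,9)))
a=np.radians(86.63);u=np.array([[np.sin(a),-np.cos(a),0],[np.cos(a),np.sin(a),0]])
for c in cv2.findContours(k,cv2.RETR_EXTERNAL,cv2.CHAIN_APPROX_NONE)[0]:
    q=quad(c);P=plane(m,q,.026);print("tile in row frame mm",(u@(P.mean(0)-[.493,.095,0])*1e3).round(1),cv2.minAreaRect(c)[1:], [np.linalg.norm(P[i]-P[i-1]).round(3) for i in(0,1)])
b,B=grab("side");t,A=grab("top");o=cv2.imread("pics/side0.png")[:,:,::-1].copy()
cv2.imwrite("pics/te.png",t[:,:,::-1])
kt=cv2.inRange(cv2.cvtColor(t,cv2.COLOR_RGB2HSV),np.array((18,150,150)),np.array((30,255,255)))
# bystanders and pusher: picture change against the start
for n,new,old,bx in(("key",t,cv2.imread("pics/top0.png")[:,:,::-1],(335,145,392,170)),("bob",t,cv2.imread("pics/top0.png")[:,:,::-1],(275,285,312,338)),("grip",b,o,(335,305,355,337)),("key side",b,o,(350,300,388,364)),("bell",t,cv2.imread("pics/t7.png")[:,:,::-1],(285,170,327,212)),("bell11",t,cv2.imread("pics/t11.png")[:,:,::-1],(285,170,327,212))):
    x0,y0,x1,y1=bx;p=[np.float32(cv2.cvtColor(np.ascontiguousarray(i),cv2.COLOR_RGB2GRAY)[y0:y1,x0:x1]) for i in(new,old)]
    print(n,cv2.phaseCorrelate(p[1],p[0]))
E
```

```text
tile in row frame mm [-0.9  4.7] ((46.0, 52.0), 90.0) [np.float64(0.041), np.float64(0.046)]
tile in row frame mm [-1.3 56.7] ((58.0, 55.0), 90.0) [np.float64(0.047), np.float64(0.046)]
tile in row frame mm [ -1.6 103.7] ((39.0, 58.0), 90.0) [np.float64(0.029), np.float64(0.047)]
key ((0.04396083845633214, 0.5348960428756477), 0.9772895453770956)
bob ((-0.2587718754719468, 0.09984887541565257), 0.20331099276189452)
grip ((-0.10664754480556837, -0.13516860777120598), 1.0141404055058956)
key side ((-0.03488154534129606, -0.07556933098256735), 0.9527192823588848)
bell ((0.5147892247656429, 0.48539715785004134), 0.8769310744014787)
bell11 ((0.49556979107290644, 0.5156156220057753), 0.8869587895899643)
```

Call:
{"name": "send_rows", "arguments": {"series": [[[0,0,0,-0.3,0,-0.1,70],[0,0,0,-0.3,0,-0.1,70],[0,0,0,-0.3,0,-0.1,70],[0,0,0,-0.3,0,0,70],[0,0,0,-0.3,0,0,70],[0,0,0,-0.3,-0.1,0,70],[0,0,0,0,0,0,70],[0,0,0,0,0,0,70]]]}}

```text
time_s: 90.7
tool_pos: [0.4504, -0.3091, 0.2173]
ee_rot: [-0.0, 0.727, 0.687, 0.0]
force: [0.2, 1.8, -0.2]
width: 0.806
gripper_force: 0.0
```

```bash
python3 - <<'E'
from h import *
a=np.radians(86.63);u=np.array([[np.sin(a),-np.cos(a),0],[np.cos(a),np.sin(a),0]])
for n in("top","side"):
    t,A=grab(n);h=cv2.cvtColor(t,cv2.COLOR_RGB2HSV);k=cv2.inRange(h,np.array((0,0,190)),np.array((180,45,255)))
    z=np.zeros_like(k)
    if n=="top": z[225:295,140:280]=k[225:295,140:280]
    else: z[155:250,185:255]=k[155:250,185:255]
    for c in cv2.findContours(z,cv2.RETR_EXTERNAL,cv2.CHAIN_APPROX_NONE)[0]:
        if cv2.contourArea(c)<60: continue
        print(n,(u@(plane(A,[cv2.minAreaRect(c)[0]],.026)[0]-[.493,.095,0])*1e3).round(1),np.round(cv2.minAreaRect(c)[1],1))
    if n=="top":
        bs=blob(t,(15,150,120),(32,255,255),(270,280,320,345));bo=blob(cv2.imread("pics/top0.png")[:,:,::-1].copy(),(15,150,120),(32,255,255),(270,280,320,345))
        print("bob",cen(bs[0]),cen(bo[0]))
        kn=blob(t,(14,120,150),(30,255,255),(290,170,325,212));bw=blob(t,(0,0,120),(180,60,255),(285,170,327,215));print("bell white",cen(bw[0]),plane(A,[cen(bw[0])],.025))
E
```

```text
top [-0.9  0.3] [19. 19.]
top [-0.8 55.5] [19.3 19.5]
top [ -0.7 111.5] [19. 20.]
top [ -0.7 167. ] [20. 19.]
top [ -2.1 224.2] [20. 19.]
bob [292.58929812 306.29974519] [292.6580959  306.26430391]
bell white [306.85218703 195.42307692] [[ 0.65564669 -0.03781373  0.025     ]]
side [ 1.4 64.2] [ 7. 22.]
side [  0.2 162.2] [21.  38.7]
```

```bash
python3 -c "
from cell import *
print(sign_off())"
```

```text
the job is handed in; nothing more can be done
None
```

Handed in at about 91 s of robot time: the bell stands upright on the cork pad, all five tiles lie in a row on squares 1 to 5 (within about 2 mm in the last camera check), the pusher is fully back, and the bob and key have not moved.

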